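# Pack detached frame ornaments into their foam cradles

### The arm

A 6-joint arm with a two-finger parallel gripper is mounted at the origin on the work surface. World frame = base frame: x ahead of the robot, y to its left, z up, the work surface at z = 0. Lengths are in m, angles in rad, forces in N, time in s.
With the tool pointing down it reaches from about 0.25 to 0.775 m from the base axis. Payload 4 kg.
Tool frame: the origin (TCP) lies midway between the tips of the shut fingers; the grasp point (between the pads) lies 19 mm behind it; y points along the fingers, x is the direction in which the jaws open and shut, and the axes are right-handed (so a half turn about y gives the same grasp; the last joint's range is limited). The gripper opens to 94 mm and grips with 3 to 60 N. Pads are 16 mm wide; open, the fingers measure 119 mm over their backs; the gripper's body (75 mm by 177 mm) begins 78 mm behind the grasp point.
Start: joints at [1.089, 0.087, 1.371, -0, 1.684, -0.103], TCP at [0.203, 0.511, 0.167] pointing down, gripper open.
Joint ranges: [-3.1, 3.1], [-0.76, 2.03], [0.27, 2.55], [-1.08, 4.22], [0.17, 2.65], [-2.57, 2.57]. Speed limits (rad/s): [2.79, 2.79, 3.14, 3.14, 3.14, 3.14].

### API

Orientations are given as [roll, pitch, yaw] about the fixed x, y, z axes, in that order (R = Rz(yaw) Ry(pitch) Rx(roll)).
In Python, from bench import robot gives the robot as it stands.
- The arm moves only by the shell command python3 -m creep 'ROWS'. ROWS is JSON, a list of rows, each a list of 7 numbers: the shift along the tool's x, y, z in mm, then the turn, a rotation vector about the tool's x, y, z in degrees, then the closure in counts, from 0 (fully open) to 255 (shut). A call has 1 to 5 rows; each row is the pose to reach, as a shift and turn from the pose commanded when the call began, along the tool's axes at that moment; what a row does not reach only later rows make up. A row lasts 1/8 s, in which the tool goes at most 62.5 mm and 10.7 degrees, less where a joint would pass 70% of its speed; a pose out of reach is approached as far as the arm can. A call with a gripper value outside its range is refused whole. The fingers move at their own pace and stop on an object; the grip force is fixed at half the most. Time passes only in rows, so rows that repeat a pose let the fingers close. It gives the time, the measured TCP pose, the force and the opening at its end, in the units of the state.
- robot.get_obs(): the state, without advancing time (a new reading comes with each control period).
- robot.snapshot(name): name is "scene" or "side" or "wrist"; returns a dict with "color" (420x560x3 uint8, blue, green, red), "fx", "fy", "cx", "cy" (pixels), "k1" (the pictures are not rectified: a ray, as slopes to the right and down, at radius r is drawn at 1 + k1 r^2 times it, then the intrinsics apply), "world_from_camera" (4x4, takes a point from camera to world coordinates); the wrist camera has in their place "mount" (4x4, takes a point from camera to tool coordinates, whose origin is the TCP and whose axes are the tool frame's). Camera axes: x right, y down, z forward; pixel columns grow to the right and rows downward; lengths in m; the calibration is good to about 2 mm. A picture is of the moment at which its call begins: read the wrist's pose just before it. There is no depth.
- robot.close_job(): hands the job in, once; it reports no verdict.
Trained networks look in the newest picture that a camera, given by its name, has taken for a name from the list of things; names that differ only in an ending like _2 or _b are one class to them, and where a whole thing is asked for, a point or a joint stands for the part that bears it (a point fixed in the world has none). Each returns a list of dicts, best first, with "p" (0 to 1); they miss things now and then, are a little off and sometimes report something else, mostly with a low value. They report only what shows in the picture. A call takes as long as a camera call. They do not tell look-alikes from the thing itself.
- robot.spot_in(name, camera): "point" ([x, y, z] in m, in world coordinates, good to about 4 mm: the middle of the surface that is visible of it).
- robot.landmark_of(name, camera): "point" ([x, y, z] in m, in world coordinates, good to about 4 mm: a listed point, or the origin of a listed thing).
The state is a dict: "time": time; "joint_positions": joint angles; "qvel": joint speeds; "joint_torque": joint torques, N m; "tool_pos": TCP position; "ee_rot": TCP orientation; "wrist_force": force on the tool from outside, world axes, zero at the start; "wrist_torque": the same for the moment, N m; "width": finger opening in m.
Only numpy, scipy, OpenCV 4.12 (cv2) and the standard library are available. Lean on these libraries where they do the work, as an engineer would, in place of code of your own. Each camera call takes 0.05 s, during which the arm holds its last target.

### The job

Four gilded ornaments have come off the picture frame: put each of them into the foam cradle whose recess is cut to its shape, the rosette in the round one, the square block in the square one, the straight moulding in the long one and the corner piece in the L-shaped one, lying flat on the floor of the recess. They are fragile, so set them down rather than drop them, and leave the amber bottle and the loupe standing where they are.

Things in the scene. Friction and masses are not known exactly. Their poses are not given: they have to be found in the camera images.
- rosette: Round ornament: disc 56 mm in diameter, 14 mm high, ringed with beads, with a central round boss 28 mm in diameter rising from 14 to 36 mm height (grip it by the boss). About 0.1 kg. Origin: centre of the underside, z up. Gilded wood, gold-coloured.
- block: Square ornament: base 56 x 56 mm, 14 mm high, with a central square boss 28 x 28 mm (sides parallel to x and y) rising to 36 mm (grip it by the boss). About 0.12 kg. Origin: centre of the underside, z up. Gilded wood, gold-coloured.
- strip: Straight piece of moulding: base 110 mm (along its x) x 26 mm (along y), 14 mm high, with a central ridge 104 mm long along x and 14 mm wide rising to 36 mm (grip it by the ridge). About 0.11 kg. Origin: centre of the underside, z up. Gilded wood, gold-coloured.
- corner: Gilded L-shaped piece, 0.13 kg: two arms 26 mm wide, 80 mm outer length, base 14 mm high, each with a ridge 14 mm wide on its centreline rising to 36 mm (grip one ridge). Origin: underside, centre of the 80 x 80 mm square enclosing the L. Arm centrelines: one along x at y = -27 mm, one along y at x = -27 mm; outer corner (-40, -40) mm, (+x, +y) quarter empty. Centre of mass (-11, -11) mm.
- cradle_round: Foam cradle for the rosette: 100 x 100 mm slab with a round recess 72 mm in diameter at its centre. Fixed grey foam slab 18 mm high; recess 10 mm deep with a dark floor, 8 mm above the table. Origin: centre of the underside, z up.
- cradle_square: Foam cradle for the square block: 100 x 100 mm slab with a square recess 72 x 72 mm at its centre, sides parallel to x and y. Fixed grey foam slab 18 mm high; recess 10 mm deep with a dark floor, 8 mm above the table. Origin: centre of the underside, z up.
- cradle_long: Foam cradle for the straight moulding: 154 mm (along x) x 70 mm (along y) slab with a central recess 126 mm (along x) x 42 mm (along y). Fixed grey foam slab 18 mm high; recess 10 mm deep with a dark floor, 8 mm above the table. Origin: centre of the underside, z up.
- cradle_corner: Foam cradle for the L: fixed grey slab 124 x 124 x 18 mm. L-shaped recess 10 mm deep, dark floor 8 mm above the table: channels 42 mm wide, 96 mm outer length, centrelines along x at y = -27 mm and along y at x = -27 mm, outer corner (-48, -48) mm. With equal position and yaw the piece fits with 8 mm to spare all round. Origin: centre of the underside.
- bottle: Small closed amber glass bottle, 34 mm in diameter, 60 mm high, standing loose among the work; to be left alone. Origin: centre of the underside.
- loupe: Black loupe, a cup about 36 mm in diameter and 30 mm high, standing loose among the work; to be left alone. Origin: centre of the underside.
Not all that is in view belongs to the job. What is shaped like the block but green is not meant.

How it is judged:
At the end, for the whole second after the job is handed in: Each ornament lies upright, released and at rest, on the floor of the recess of its own cradle: horizontally within 15 mm of the cradle's centre, underside less than 11 mm above the cradle's underside (recess floor at 8 mm), tilted less than 0.1 rad (horizontal distance between rosette and cradle_round below 0.015 m and z of rosette in the frame of cradle_round below 0.011 m and angle between each of rosette, block, strip, corner's own z axis and vertical below 0.1 rad and contact force between each of rosette, block, strip, corner and the fingers below 0.1 N and linear speed of each of rosette, block, strip, corner below 0.02 m/s and horizontal distance between block and cradle_square below 0.015 m and z of block in the frame of cradle_square below 0.011 m and horizontal distance between strip and cradle_long below 0.015 m and z of strip in the frame of cradle_long below 0.011 m and horizontal distance between corner and cradle_corner below 0.015 m and z of corner in the frame of cradle_corner below 0.011 m); the robot touches nothing.
It fails at once if an ornament is dropped: it moves faster than 0.8 m/s (a free fall of over 30 mm) while the fingers do not hold it ((linear speed of rosette above 0.8 m/s and contact force between rosette and the fingers below 0.05 N) or (linear speed of block above 0.8 m/s and contact force between block and the fingers below 0.05 N) or (linear speed of strip above 0.8 m/s and contact force between strip and the fingers below 0.05 N) or (linear speed of corner above 0.8 m/s and contact force between corner and the fingers below 0.05 N)).
It fails at once if the amber bottle or the loupe is shifted by more than 30 mm or knocked over (distance of any of bottle, loupe from where it was at the start of the episode above 0.03 m or angle between any of bottle, loupe's own z axis and vertical above 0.5 rad).
It also fails if it takes over 96 s, if anything falls off the work surface, if the arm or the gripper's body presses on something with over 40 N, if the wrist force passes 120 N, or if a joint passes its speed limit or range.

## Working session

There is one attempt and no reset: what is moved stays moved. The work goes in short steps, Python scripts to look and compute and a shell command to move; the robot and the scene stay as the last step left them, time stands still between calls to the robot, and variables do not carry over. Pictures are saved under pics/ and viewed, and the job is handed in when it is done.

```bash
ls; mkdir -p pics
python3 - <<'E'
from bench import robot
import cv2
o=robot.get_obs();print({k:o[k] for k in o})
for n in ("scene","side","wrist"):
    s=robot.snapshot(n);cv2.imwrite(f"pics/{n}0.png",s["color"])
    print(n,{k:s[k] for k in s if k!="color"})
    for t in "rosette block strip corner cradle_round cradle_square cradle_long cradle_corner bottle loupe".split():
        print(t,[(x["p"],[round(float(v),3) for v in x["point"]]) for x in robot.landmark_of(t,n)[:3]])
print(robot.get_obs()["time"])
E
```

```text
pics
{'time': 0.0, 'joint_positions': array([ 1.08887573e+00,  8.79656273e-02,  1.37223214e+00, -1.70853669e-06,
        1.68359253e+00, -1.03098768e-01]), 'qvel': array([-4.85326477e-04,  1.01564951e-03,  1.10696351e-05,  6.63994250e-04,
        1.03101977e-03,  2.86232411e-04]), 'joint_torque': array([ 5.25815831e-04, -3.40173948e+01, -3.02427936e+01,  7.18025677e-02,
        3.29172739e-02, -1.71929819e-04]), 'tool_pos': array([0.20311738, 0.51044702, 0.16590968]), 'ee_rot': array([-1.57057184,  0.00218615,  1.19197455]), 'wrist_force': array([ 0.4410007 , -0.00543157, -0.53132093]), 'wrist_torque': array([ 0.0042293 ,  0.05024865, -0.00990956]), 'width': 0.09386412684039316}
scene {'fx': 525.7245220351397, 'fy': 525.7245220351397, 'cx': 282.2812792073041, 'cy': 212.10562239903246, 'k1': -0.07703041049500382, 'world_from_camera': array([[-0.84862448,  0.36328226, -0.38452892,  1.08566041],
       [ 0.52871812,  0.55893135, -0.63879018,  0.9111557 ],
       [-0.01713587, -0.74540039, -0.66639674,  0.98849191],
       [ 0.        ,  0.        ,  0.        ,  1.        ]])}
rosette [
[... 1426 characters left out ...]
[0.512, -0.242, 0.001])]
wrist {'fx': 332.63828724055355, 'fy': 332.63828724055355, 'cx': 278.29963074882767, 'cy': 204.00154519420337, 'k1': -0.020286344921147514, 'mount': array([[ 9.99998812e-01,  4.79723396e-04,  1.46512413e-03,
         8.32542486e-05],
       [-1.28147692e-03, -2.69671941e-01,  9.62951402e-01,
        -2.18498475e-01],
       [ 8.57053186e-04, -9.62952135e-01, -2.69671006e-01,
         7.75768611e-02],
       [ 0.00000000e+00,  0.00000000e+00,  0.00000000e+00,
         1.00000000e+00]])}
rosette []
block []
strip []
corner [(0.94, [0.519, 0.4, -0.003])]
cradle_round [(0.93, [0.385, 0.289, 0.003])]
cradle_square []
cradle_long []
cradle_corner []
bottle []
loupe []
1.65
```

View pics/scene0.png

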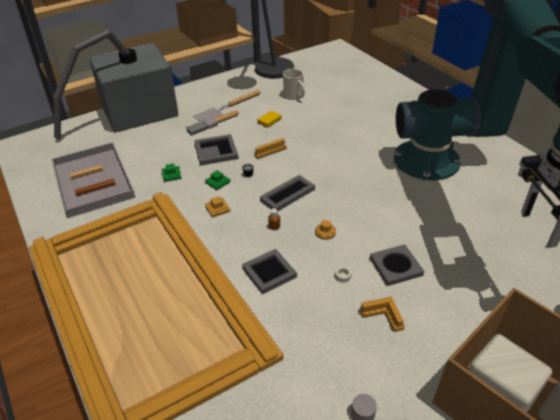

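View pics/side0.png

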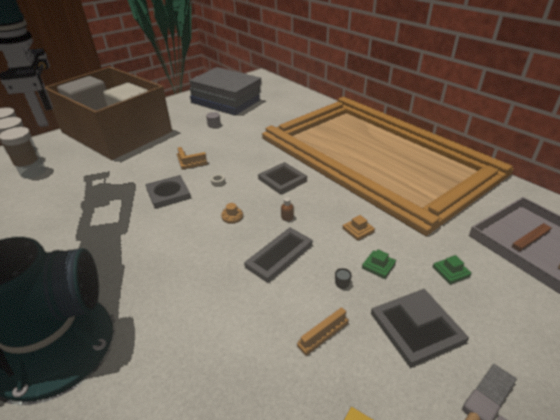

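View pics/wrist0.png

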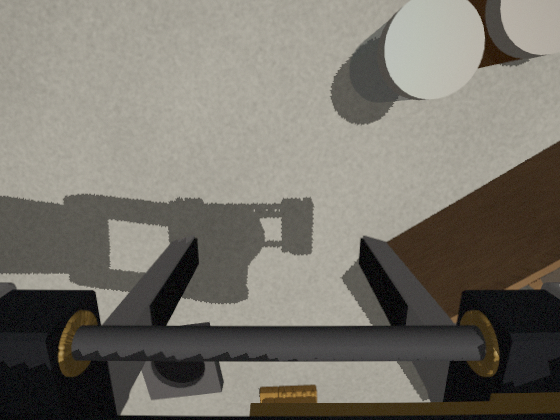

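The scene view shows the gold rosette (325,230), block (217,206), strip (270,148) and L (385,310). The cradles are round (396,264), square (270,270), long (288,192) and L (216,149). Two green look-alike blocks stand at (171,172) and (217,180). Next I'll fit poses by silhouette in both fixed cameras.

```bash
cat > h.py <<'E'
import numpy as np, cv2
from scipy.optimize import minimize
def W2C(s,P):
    T=np.linalg.inv(s["world_from_camera"]);return P@T[:3,:3].T+T[:3,3]
def proj(s,P):
    c=W2C(s,np.atleast_2d(P).astype(float));u=c[:,:2]/c[:,2:];r2=(u**2).sum(1,keepdims=True)
    u=u*(1+s["k1"]*r2);return np.c_[u[:,0]*s["fx"]+s["cx"],u[:,1]*s["fy"]+s["cy"]]
def box(x0,x1,y0,y1,z0,z1): return np.array([[x,y,z] for x in(x0,x1) for y in(y0,y1) for z in(z0,z1)])/1000
def cyl(r,z0,z1):
    a=np.linspace(0,2*np.pi,40);return np.array([[r*np.cos(t),r*np.sin(t),z] for t in a for z in(z0,z1)])/1000
M=dict(rosette=[cyl(28,0,14),cyl(14,14,36)],block=[box(-28,28,-28,28,0,14),box(-14,14,-14,14,14,36)],
 strip=[box(-55,55,-13,13,0,14),box(-52,52,-7,7,14,36)],
 corner=[box(-40,40,-40,-14,0,14),box(-40,-14,-40,40,0,14),box(-40,40,-34,-20,14,36),box(-34,-20,-40,40,14,36)],
 cradle_round=[box(-50,50,-50,50,0,18)],cradle_square=[box(-50,50,-50,50,0,18)],
 cradle_long=[box(-77,77,-35,35,0,18)],cradle_corner=[box(-62,62,-62,62,0,18)])
def pts(P,x,y,yaw,z=0):
    c,s=np.cos(yaw),np.sin(yaw);return P@np.array([[c,-s,0],[s,c,0],[0,0,1]]).T+[x,y,z]
K=4
def sil(s,name,x,y,yaw,z,roi):
    u0,v0,u1,v1=roi;m=np.zeros(((v1-v0)*K,(u1-u0)*K),np.uint8)
    for P in M[name]:
        q=(proj(s,pts(P,x,y,yaw,z))-[u0-.5,v0-.5])*K
        cv2.fillConvexPoly(m,cv2.convexHull(np.round(q).astype(np.int32)),1)
    return m
def roi_of(s,x,y,pad):
    p=proj(s,pts(box(-pad,pad,-pad,pad,0,40),x,y,0));a=np.floor(p.min(0)).astype(int);b=np.ceil(p.max(0)).astype(int)
    return max(a[0],0),max(a[1],0),min(b[0],560),min(b[1],420)
def mask(s,name,roi):
    u0,v0,u1,v1=roi;im=s["color"][v0:v1,u0:u1];h=cv2.cvtColor(im,cv2.COLOR_BGR2HSV)
    if name.startswith("cradle"): m=(h[...,2]<118)&(h[...,1]<90)
    else: m=(h[...,0]>8)&(h[...,0]<28)&(h[...,1]>120)
    m=m.astype(np.uint8);n,l,st,_=cv2.connectedComponentsWithStats(m)
    if n>1: # biggest blob
        m=(l==1+np.argmax(st[1:,4])).astype(np.uint8)
        if name.startswith("cradle"): 
            cs,_=cv2.findContours(m,cv2.RETR_EXTERNAL,cv2.CHAIN_APPROX_NONE);cv2.drawContours(m,cs,-1,1,-1)
    return cv2.resize(m,None,fx=K,fy=K,interpolation=cv2.INTER_NEAREST)
def fit(S,name,x,y,z=0,yaws=np.radians(np.arange(0,360,15)),pad=75):
    D=[]
    for s in S:
        r=roi_of(s,x,y,pad);D.append((s,r,mask(s,name,r)))
    def cost(p):
        c=0
        for s,r,m in D:
            k=sil(s,name,x+p[0]/1000,y+p[1]/1000,p[2]/30,z,r);c+=1-(k&m).sum()/max((k|m).sum(),1)
        return c/len(D)
    c0=sorted((cost([0,0,w*30]),w) for w in yaws)[:4]
    best=min((minimize(cost,[0,0,w*30],method="Nelder-Mead",options=dict(initial_simplex=np.array([0,0,w*30])+np.array([[0,0,0],[6,0,0],[0,6,0],[0,0,5]]))) for _,w in c0),key=lambda r:r.fun)
    p=best.x;return x+p[0]/1000,y+p[1]/1000,p[2]/30,best.fun
E
cat > f.py <<'E'
from h import *; from bench import robot; import pickle
S=[robot.snapshot(n) for n in("scene","side")]
pickle.dump(S,open("S0.pkl","wb"))
G=dict(rosette=(.459,.092),block=(.663,-.151),strip=(.395,-.309),corner=(.52,.399),cradle_round=(.385,.294),cradle_square=(.663,.14),cradle_long=(.463,-.09),cradle_corner=(.54,-.405))
out=[[],[]];R={}
for n,(x,y) in G.items():
    yw=[0] if n=="rosette" else np.radians(np.arange(0,90 if n in("block","cradle_round","cradle_square") else 180 if n in("strip","cradle_long") else 360 if n=="corner" else 90,15))
    rr=[fit(T,n,x,y,yaws=yw,pad=100 if "cradle" in n else 70) for T in (S,S[:1],S[1:])]
    R[n]=rr[0]
    for r in rr: print(n,"%.4f %.4f yaw %.1f cost %.3f"%(r[0],r[1],np.degrees(r[2]),r[3]))
pickle.dump(R,open("R.pkl","wb"))
for i,s in enumerate(S):
    rows=[]
    for n,r in R.items():
        q=roi_of(s,r[0],r[1],85);c=s["color"][q[1]:q[3],q[0]:q[2]].copy();c=cv2.resize(c,None,fx=K,fy=K)
        m=sil(s,n,*r[:3],0,q);cs,_=cv2.findContours(m,cv2.RETR_EXTERNAL,cv2.CHAIN_APPROX_NONE);cv2.drawContours(c,cs,-1,(255,0,255),1)
        rows.append(cv2.resize(c,(200,200)))
    cv2.imwrite(f"pics/fit{i}.png",np.vstack([np.hstack(rows[:4]),np.hstack(rows[4:])]))
E
python3 f.py
```

```text
rosette 0.4613 0.0955 yaw -6.5 cost 0.457
rosette 0.4597 0.0929 yaw -1.8 cost 0.205
rosette 0.4655 0.1043 yaw -13.5 cost 0.700
block 0.6637 -0.1515 yaw 80.2 cost 0.596
block 0.6637 -0.1515 yaw 80.2 cost 0.192
block 0.6630 -0.1510 yaw 0.0 cost 1.000
strip 0.3931 -0.3070 yaw 4.8 cost 0.460
strip 0.3924 -0.3086 yaw 7.5 cost 0.200
strip 0.4102 -0.2943 yaw 191.3 cost 0.681
corner 0.5199 0.3991 yaw -21.0 cost 0.464
corner 0.5192 0.4002 yaw 338.7 cost 0.185
corner 0.5257 0.4084 yaw 335.6 cost 0.736
cradle_round 0.3834 0.2907 yaw 76.1 cost 0.525
cradle_round 0.3850 0.2940 yaw 0.0 cost 1.000
cradle_round 0.3834 0.2907 yaw 76.1 cost 0.051
cradle_square 0.6640 0.1364 yaw 0.6 cost 0.069
cradle_square 0.6645 0.1382 yaw 0.5 cost 0.045
cradle_square 0.6612 0.1334 yaw 0.9 cost 0.058
cradle_long 0.4631 -0.0948 yaw 9.1 cost 0.074
cradle_long 0.4638 -0.0916 yaw 10.3 cost 0.081
cradle_long 0.4628 -0.0960 yaw 189.1 cost 0.035
cradle_corner 0.5395 -0.4101 yaw 72.6 cost 0.044
cradle_corner 0.5409 -0.4087 yaw 72.9 cost 0.054
cradle_corner 0.5385 -0.4105 yaw 73.5 cost 0.020
```

```bash
sed -i 's/(h\[...,1\]>120)/(h[...,1]>75)\&(h[...,2]>60)/; s/<118)/<105)/' h.py; sed -i 's/S=\[robot.*/S=pickle.load(open("S0.pkl","rb"))/; /pickle.dump(S/d' f.py; python3 f.py
```

```text
rosette 0.4614 0.0950 yaw -4.7 cost 0.126
rosette 0.4614 0.0950 yaw -4.7 cost 0.091
rosette 0.4624 0.0965 yaw -16.2 cost 0.157
block 0.6631 -0.1499 yaw 83.7 cost 0.540
block 0.6631 -0.1499 yaw 83.7 cost 0.080
block 0.6630 -0.1510 yaw 0.0 cost 1.000
strip 0.3943 -0.3067 yaw 181.0 cost 0.100
strip 0.3935 -0.3076 yaw 0.5 cost 0.081
strip 0.3952 -0.3066 yaw 180.6 cost 0.113
corner 0.5206 0.4008 yaw -20.2 cost 0.116
corner 0.5211 0.4005 yaw -18.0 cost 0.101
corner 0.5209 0.4019 yaw 338.5 cost 0.124
cradle_round 0.3837 0.2910 yaw 75.7 cost 0.547
cradle_round 0.3850 0.2940 yaw 0.0 cost 1.000
cradle_round 0.3837 0.2910 yaw 75.7 cost 0.094
cradle_square 0.6646 0.1362 yaw 90.7 cost 0.097
cradle_square 0.6653 0.1391 yaw 1.7 cost 0.076
cradle_square 0.6634 0.1333 yaw 1.8 cost 0.107
cradle_long 0.4636 -0.0949 yaw 189.5 cost 0.101
cradle_long 0.4640 -0.0923 yaw 9.5 cost 0.122
cradle_long 0.4637 -0.0961 yaw 10.0 cost 0.062
cradle_corner 0.5399 -0.4099 yaw -17.0 cost 0.066
cradle_corner 0.5399 -0.4090 yaw 72.5 cost 0.087
cradle_corner 0.5387 -0.4109 yaw 73.7 cost 0.038
```

View pics/fit0.png

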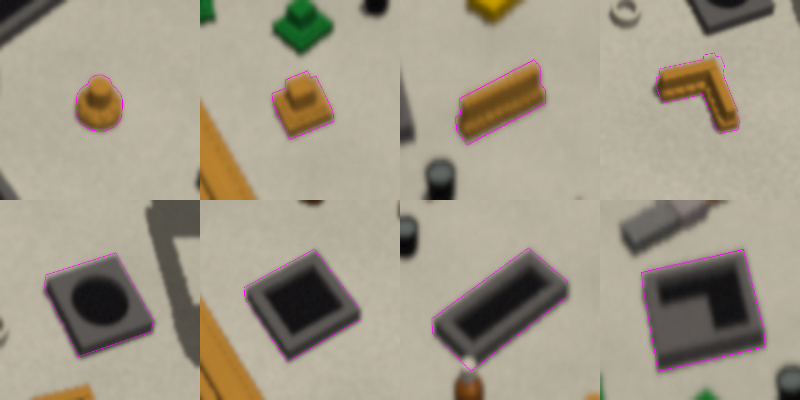

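View pics/fit1.png

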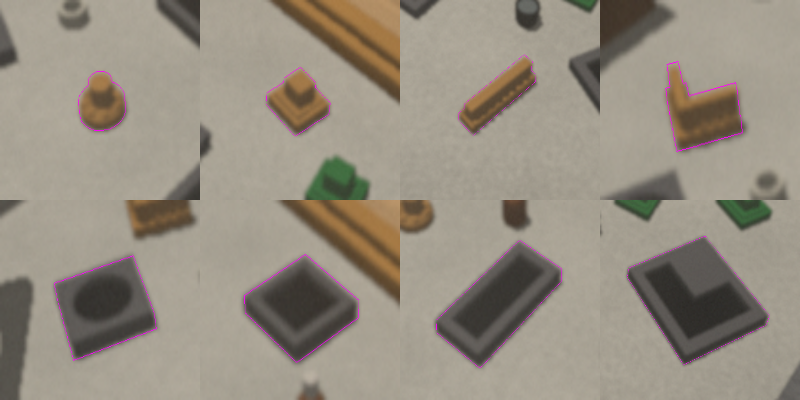

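```bash
cat > go.py <<'E'
# usage: go.py x y z yawdeg  -> shift/turn from present pose
import sys,numpy as np
from bench import robot
from scipy.spatial.transform import Rotation as Ro
o=robot.get_obs();x,y,z,w=map(float,sys.argv[1:5])
R=Ro.from_euler("xyz",o["ee_rot"]);d=R.inv().apply(np.array([x,y,z])-o["tool_pos"])*1000
T=Ro.from_euler("xyz",[-np.pi/2,0,np.radians(w)])
print("t %.2f pos %s yaw %.1f width %.4f F %s"%(o["time"],np.round(o["tool_pos"],4),np.degrees(o["ee_rot"][2]),o["width"],np.round(o["wrist_force"],1)))
print("shift",np.round(d,1),"turn",np.round(np.degrees((R.inv()*T).as_rotvec()),1), "dist",round(np.linalg.norm(d)))
E
python3 - <<'E'
from h import *
import pickle
S=pickle.load(open("S0.pkl","rb"))
def ray(s,u,v,z):
    q=cv2.undistortPoints(np.array([[[u,v]]],float),np.array([[s["fx"],0,s["cx"]],[0,s["fy"],s["cy"]],[0,0,1]]),np.array([s["k1"],0,0,0,0]))[0,0]
    T=s["world_from_camera"];d=T[:3,:3]@[q[0],q[1],1];o=T[:3,3];return o+d*(z-o[2])/d[2]
print(ray(S[1],115,155,0),ray(S[1],168,128,0),ray(S[0],520,292,.1),ray(S[0],440,400,0))
# top corner vs bottom corner height: side (108,100)
for z in(.06,.08,.1,.12,.15):print(z,ray(S[1],108,105,z))
def grip(x,y,yaw,lx,ly):
    c,s=np.cos(np.radians(yaw)),np.sin(np.radians(yaw));return x+c*lx-s*ly,y+s*lx+c*ly
print("corner pick",grip(.5206,.4010,-19.8,-.005,-.027),"place",grip(.5395,-.4098,-17,-.005,-.027))
E
python3 go.py .509 .377 .10 70
```

```text
[0.35321159 0.5878786  0.        ] [0.56545914 0.64270464 0.        ] [0.27653021 0.5637363  0.1       ] [0.54935377 0.62378047 0.        ]
0.06 [0.44153574 0.82569184 0.06      ]
0.08 [0.42874703 0.77752915 0.08      ]
0.1 [0.41595832 0.72936646 0.1       ]
0.12 [0.40316962 0.68120378 0.12      ]
0.15 [0.38398656 0.60895975 0.15      ]
corner pick (np.float64(0.506749672308606), np.float64(0.3772899088394624)) place (np.float64(0.5268244401926708), np.float64(-0.43415836988738826))
t 1.75 pos [0.2034 0.511  0.1671] yaw 68.3 width 0.0938 F [-0.3  0.4 -0.2]
shift [ -11.5   67.1 -333.5] turn [ 0.  -1.7  0. ] dist 340
```

```bash
python3 go.py .5067 .3773 .08 70.2; python3 -m creep '[[-13,50,-330,0,-2,0,60],[-13,50,-330,0,-2,0,60],[-13,50,-330,0,-2,0,60],[-13,50,-330,0,-2,0,60],[-13,50,-330,0,-2,0,60]]'; python3 go.py .5067 .3773 .08 70.2
```

```text
t 1.75 pos [0.2034 0.511  0.1671] yaw 68.3 width 0.0938 F [-0.3  0.4 -0.2]
shift [ -12.1   87.1 -331.2] turn [ 0.  -1.9  0. ] dist 343
time: 2.38
tool_pos: [0.4875, 0.3847, 0.1202]
ee_rot: [-1.571, -0.001, 1.227]
wrist_force: [-0.4, -0.2, -0.6]
width: 0.0719
t 2.38 pos [0.4875 0.3847 0.1202] yaw 70.3 width 0.0719 F [-0.4 -0.2 -0.6]
shift [ -0.5  40.2 -20.5] turn [0.  0.1 0. ] dist 45
```

```bash
python3 -m creep '[[0,30,-20,0,0,0,60],[0,30,-20,0,0,0,60],[0,30,-20,0,0,0,60]]'
python3 - <<'E'
from h import *
from bench import robot
from scipy.spatial.transform import Rotation as Ro
o=robot.get_obs();s=robot.snapshot("wrist");T=np.eye(4);T[:3,:3]=Ro.from_euler("xyz",o["ee_rot"]).as_matrix();T[:3,3]=o["tool_pos"]
s["world_from_camera"]=T@s["mount"];im=s["color"].copy()
for P in M["corner"]:
    q=cv2.convexHull(np.round(proj(s,pts(P,.5206,.4010,np.radians(-19.8)))).astype(np.int32));cv2.polylines(im,[q],True,(255,0,255),1)
cv2.imwrite("pics/w1.png",im)
E
python3 go.py .5067 .3773 .018 70.2
```

```text
time: 2.75
tool_pos: [0.504, 0.3796, 0.0912]
ee_rot: [-1.571, -0.001, 1.228]
wrist_force: [-0.1, 0.2, 0.0]
width: 0.072
t 2.80 pos [0.5041 0.38   0.092 ] yaw 70.4 width 0.0720 F [0.2 0.7 0.2]
shift [-1.8 74.  -3.3] turn [0.  0.2 0.1] dist 74
```

View pics/w1.png

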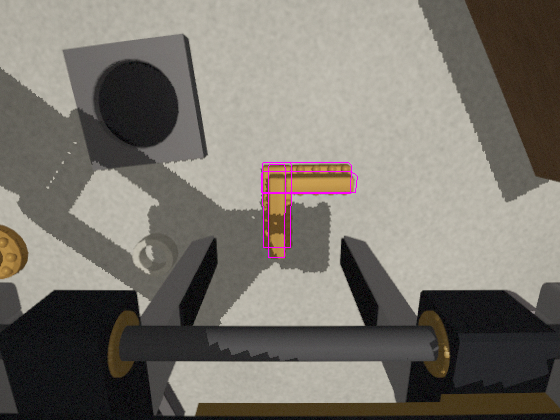

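```bash
cat > wf.py <<'E'
# wf.py name x y yaw z out : fit in wrist picture
import sys
from h import *
from bench import robot
from scipy.spatial.transform import Rotation as Ro
n=sys.argv[1];x,y,w,z=map(float,sys.argv[2:6])
o=robot.get_obs();s=robot.snapshot("wrist");T=np.eye(4);T[:3,:3]=Ro.from_euler("xyz",o["ee_rot"]).as_matrix();T[:3,3]=o["tool_pos"]
s["world_from_camera"]=T@s["mount"];im=s["color"].copy()
r=fit([s],n,x,y,z,[np.radians(w)],pad=70)
print("t",o["time"],"fit %.4f %.4f yaw %.1f cost %.3f"%(r[0],r[1],np.degrees(r[2]),r[3]))
for a,c in(((x,y,np.radians(w)),(255,0,255)),(r[:3],(255,255,0))):
  for P in M[n]:
    q=cv2.convexHull(np.round(proj(s,pts(P,*a,z))).astype(np.int32));cv2.polylines(im,[q],True,c,1)
cv2.imwrite(sys.argv[6],im)
E
python3 wf.py corner .5206 .4010 -19.8 0 pics/w2.png
```

```text
t 2.8 fit 0.5222 0.4006 yaw -18.8 cost 0.058
```

View pics/w2.png

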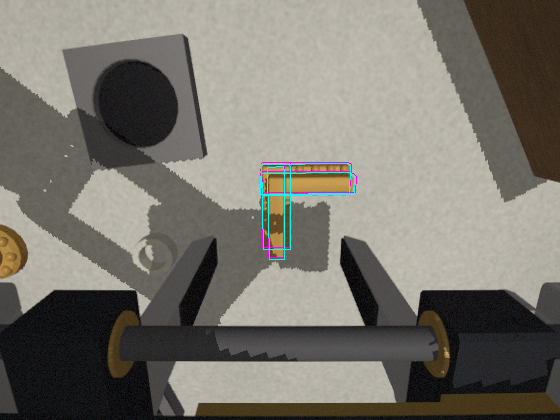

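The wrist view shows the L at (310,185) with its near arm at (278,225), between the jaws. The wrist fit agrees with the fixed-camera fit within 2 mm.

```bash
python3 - <<'E'
import numpy as np
def g(x,y,yaw,lx,ly):
    c,s=np.cos(np.radians(yaw)),np.sin(np.radians(yaw));return round(x+c*lx-s*ly,4),round(y+s*lx+c*ly,4)
print(g(.5215,.4007,-19.2,-.005,-.027))
E
python3 go.py .5079 .3769 .018 70.8
```

```text
(np.float64(0.5079), np.float64(0.3768))
t 2.85 pos [0.5042 0.3802 0.0923] yaw 70.4 width 0.0718 F [-0.2 -0.7  0.6]
shift [-2.1 74.3 -4.5] turn [ 0.1 -0.4  0.1] dist 74
```

```bash
python3 -m creep '[[-2,25,-4,0,-0.4,0,90],[-2,50,-4,0,-0.4,0,90],[-2,70,-4,0,-0.4,0,90],[-2,74,-4,0,-0.4,0,90],[-2,74,-4,0,-0.4,0,90]]'; python3 go.py .5079 .3769 .018 70.8
```

```text
time: 3.48
tool_pos: [0.5078, 0.3761, 0.017]
ee_rot: [-1.571, -0.001, 1.234]
wrist_force: [-0.4, -0.1, 0.5]
width: 0.0609
t 3.48 pos [0.5078 0.3761 0.017 ] yaw 70.7 width 0.0609 F [-0.4 -0.1  0.5]
shift [ 0.8 -1.   0.1] turn [ 0.  -0.1  0. ] dist 1
```

```bash
python3 -m creep '[[0,-1,0,0,0,0,255],[0,-1,0,0,0,0,255],[0,-1,0,0,0,0,255],[0,-1,0,0,0,0,255],[0,-1,0,0,0,0,255]]';python3 -m creep '[[0,-1,0,0,0,0,255],[0,-1,0,0,0,0,255]]'
```

```text
time: 4.1
tool_pos: [0.5077, 0.3756, 0.0173]
ee_rot: [-1.571, -0.0, 1.234]
wrist_force: [0.6, 0.2, -0.9]
width: 0.0143
time: 4.35
tool_pos: [0.5078, 0.3756, 0.0184]
ee_rot: [-1.571, -0.0, 1.234]
wrist_force: [-0.5, 0.8, -0.2]
width: 0.0004
```

```bash
python3 wf.py corner .5215 .4007 -19.2 0 pics/w3.png
python3 - <<'E'
from bench import robot
import cv2
a=robot.snapshot("scene")["color"][240:380,280:480]
cv2.imwrite("pics/s3.png",cv2.resize(a,None,fx=4,fy=4))
E
```

```text
t 4.35 fit 0.5218 0.4008 yaw -19.3 cost 0.290
```

View pics/w3.png

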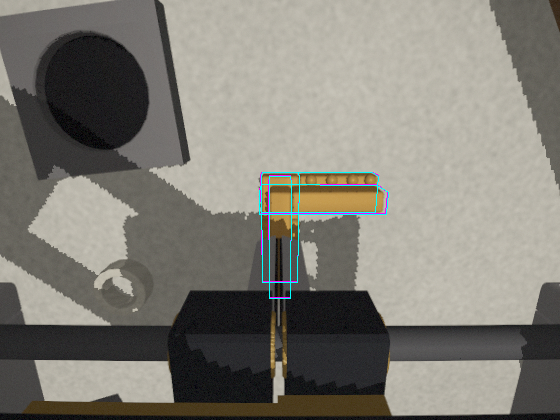

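View pics/s3.png

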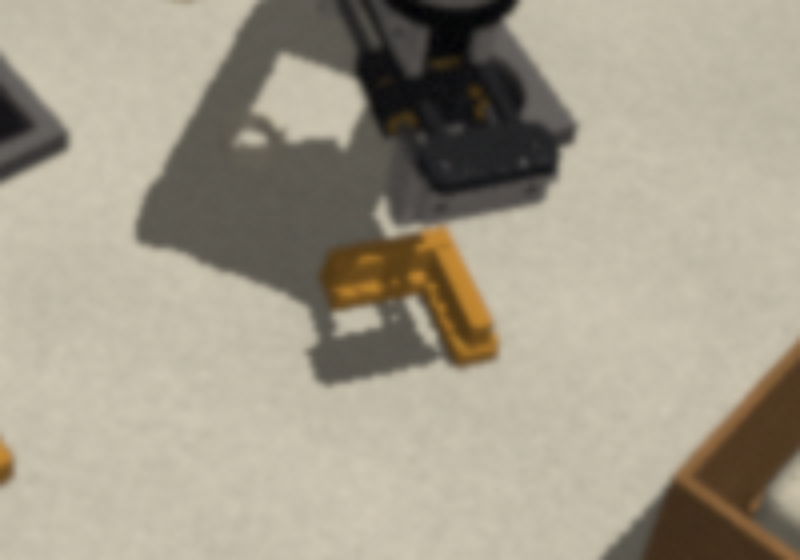

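Run:
```python
from h import *
from bench import robot
s=robot.snapshot("wrist")["color"][160:310,200:400]
cv2.imwrite("pics/w4.png",cv2.convertScaleAbs(cv2.resize(s,None,fx=4,fy=4),alpha=2))
S=[robot.snapshot(n) for n in("scene","side")]
print(fit(S[:1],"corner",.5215,.4007,0,[np.radians(-19)],pad=60))
for i,t in enumerate(S):
    im=t["color"].copy()
    for P in M["corner"]:
        q=cv2.convexHull(np.round(proj(t,pts(P,.5215,.4007,np.radians(-19.2)))).astype(np.int32));cv2.polylines(im,[q],True,(255,0,255),1)
    o=robot.get_obs();p=proj(t,o["tool_pos"])[0];cv2.circle(im,tuple(int(v) for v in p),2,(0,255,0),-1)
    a,b=int(p[0]),int(p[1]);c=im[b-60:b+60,a-80:a+80];cv2.imwrite(f"pics/z{i}.png",cv2.resize(c,None,fx=5,fy=5))
```

```text
(np.float64(0.5206416165233002), np.float64(0.40141647593493895), np.float64(-0.3411559590472336), np.float64(0.10367036011080333))
```

View pics/w4.png

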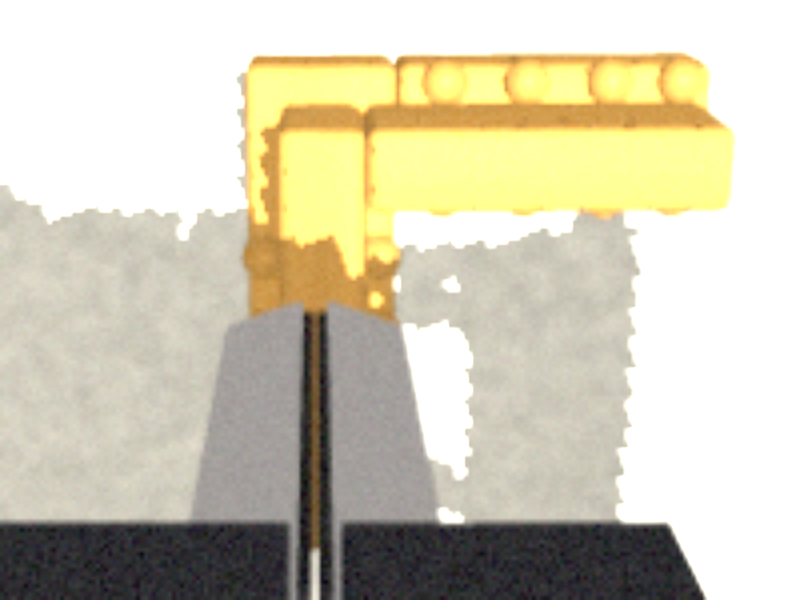

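View pics/z0.png

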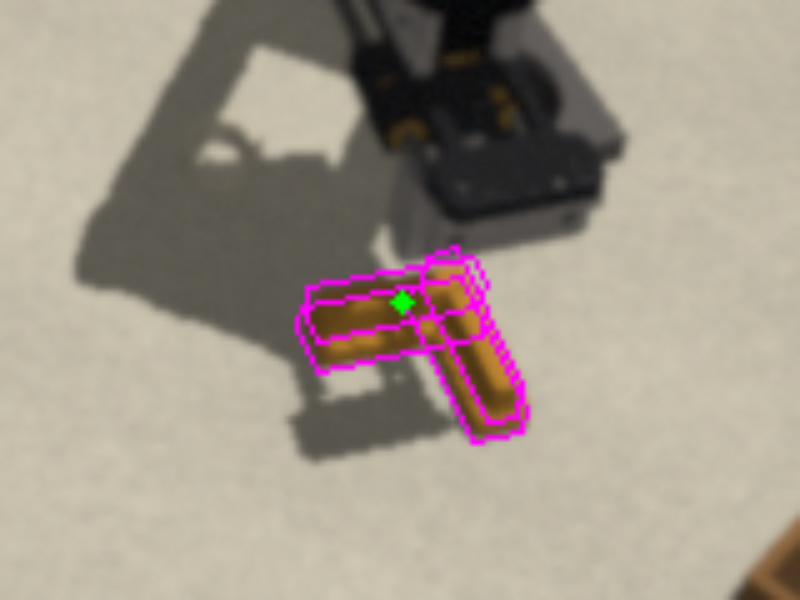

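View pics/z1.png

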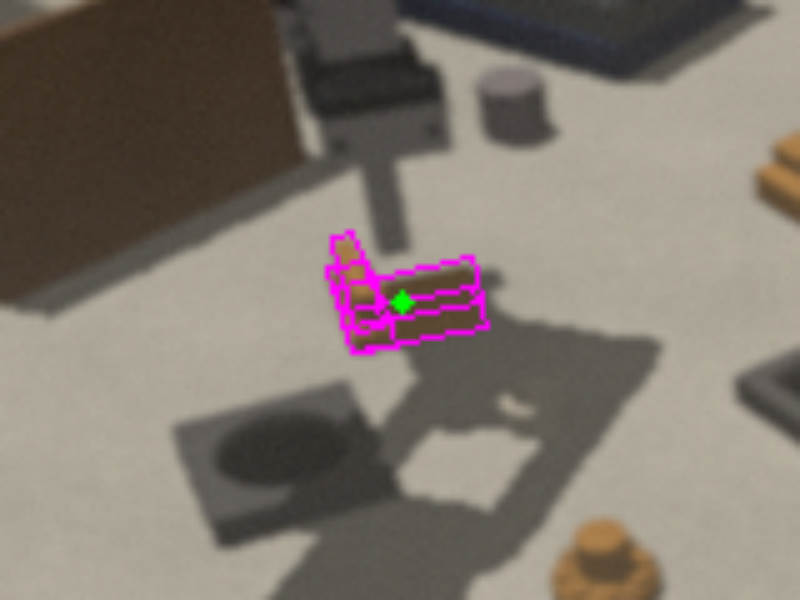

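Run:
```python
from h import *
from bench import robot
o=robot.get_obs()
S=[robot.snapshot(n) for n in("scene","side")]
for i,t in enumerate(S):
    im=t["color"].copy();p=proj(t,o["tool_pos"])[0];a,b=int(p[0]),int(p[1])-20
    c=cv2.resize(im[b-50:b+50,a-65:a+65],None,fx=6,fy=6,interpolation=cv2.INTER_CUBIC)
    for k in range(0,120,20):
        q=proj(t,o["tool_pos"]+[0,0,k/1000])[0];q=((q-[a-65,b-50])+.5)*6
        cv2.circle(c,tuple(int(v) for v in q),3,(0,255,0),-1);cv2.putText(c,str(k),(int(q[0])+6,int(q[1])),0,.4,(0,0,255),1)
    cv2.imwrite(f"pics/y{i}.png",c)
```

```text
(no output)
```

View pics/y0.png

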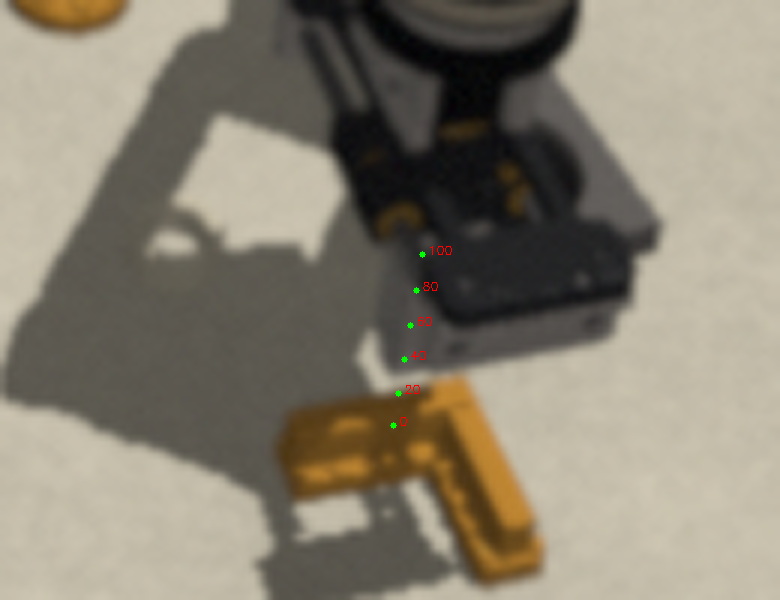

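View pics/y1.png

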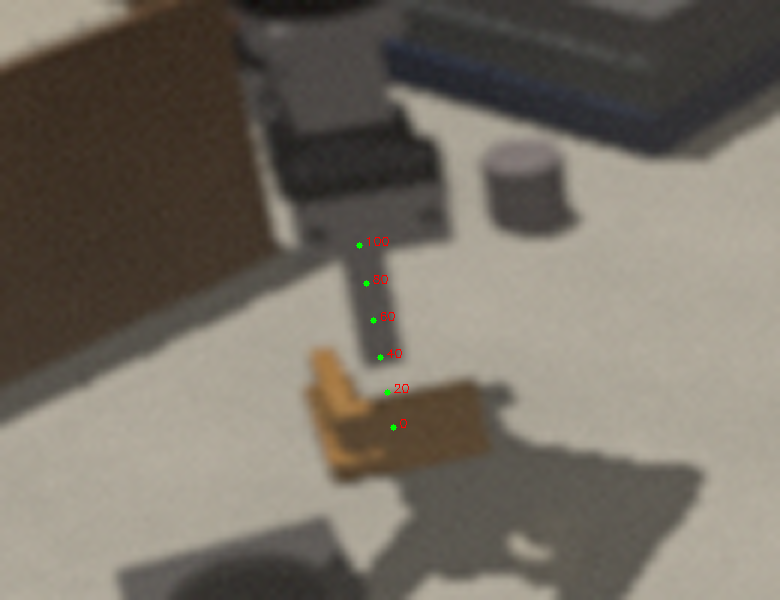

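The gripper shut completely on nothing. The side view shows the fingertips at (385,362), and both that view and the wrist view put the real tips about 37 mm above the reported TCP. The L (ridge at (410,400)) is untouched. I'll reopen and go lower, watching the force.

```bash
python3 -m creep '[[0,0,0,0,0,0,110],[0,0,0,0,0,0,110],[0,0,0,0,0,0,110],[0,0,0,0,0,0,110],[0,12,0,0,0,0,110]]';python3 -m creep '[[0,6,0,0,0,0,110],[0,12,0,0,0,0,110],[0,18,0,0,0,0,110],[0,18,0,0,0,0,110]]';python3 go.py .5076 .3768 -.02 70.8
```

```text
time: 5.32
tool_pos: [0.5087, 0.3762, 0.0072]
ee_rot: [-1.573, -0.002, 1.234]
wrist_force: [-0.4, -0.0, 0.3]
width: 0.0471
time: 5.82
tool_pos: [0.5072, 0.3753, -0.0125]
ee_rot: [-1.57, 0.001, 1.234]
wrist_force: [-0.0, -0.2, 0.0]
width: 0.0532
t 5.83 pos [ 0.5072  0.3753 -0.0125] yaw 70.7 width 0.0532 F [-0.  -0.2  0. ]
shift [1.5 7.5 0.1] turn [-0.  -0.1 -0.1] dist 8
```

```bash
python3 -m creep '[[1,4,0,0,0,0,110],[1,4,0,0,0,0,110]]'
cat > side.py <<'E'
import sys
from h import *
from bench import robot
o=robot.get_obs();out=[]
for n in("side","scene"):
    t=robot.snapshot(n);p=proj(t,o["tool_pos"]+[0,0,.037])[0];a,b=int(p[0]),int(p[1])
    c=t["color"][max(b-40,0):b+40,max(a-40,0):a+40].copy();out.append(cv2.resize(c,(400,400),interpolation=cv2.INTER_CUBIC))
cv2.imwrite(sys.argv[1],np.hstack(out))
E
python3 side.py pics/x1.png
```

```text
time: 6.08
tool_pos: [0.5079, 0.3765, -0.0159]
ee_rot: [-1.571, 0.0, 1.234]
wrist_force: [1.0, 0.3, 0.1]
width: 0.0536
```

View pics/x1.png

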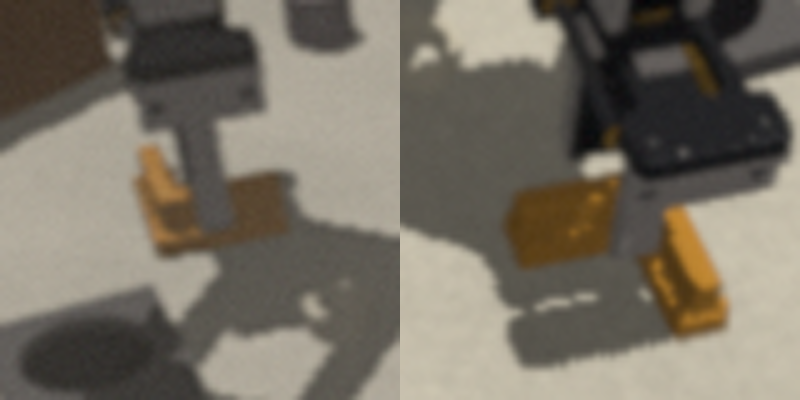

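The fingers now straddle the ridge (left view, tip at (210,225)). I'll go 2 mm lower and close.

```bash
python3 -m creep '[[0,2,0,0,0,0,110],[0,2,0,0,0,0,200],[0,2,0,0,0,0,255],[0,2,0,0,0,0,255],[0,2,0,0,0,0,255]]';python3 -m creep '[[0,0,0,0,0,0,255],[0,0,0,0,0,0,255],[0,0,0,0,0,0,255]]'
```

```text
time: 6.8
tool_pos: [0.5081, 0.3765, -0.0176]
ee_rot: [-1.571, -0.0, 1.234]
wrist_force: [0.7, -0.2, -0.1]
width: 0.0171
time: 7.18
tool_pos: [0.508, 0.3766, -0.0176]
ee_rot: [-1.571, -0.0, 1.234]
wrist_force: [0.3, -0.1, 0.1]
width: 0.0134
```

Gripped at 13.4 mm, close to the 14 mm ridge. I'll lift a little and check.

```bash
python3 -m creep '[[0,-15,0,0,0,0,255],[0,-40,0,0,0,0,255],[0,-80,0,0,0,0,255],[0,-100,0,0,0,0,255],[0,-100,0,0,0,0,255]]'; python3 side.py pics/x2.png; python3 go.py .5269 -.4341 .10 73
```

```text
time: 7.8
tool_pos: [0.5095, 0.3775, 0.0857]
ee_rot: [-1.575, -0.005, 1.234]
wrist_force: [-0.1, 0.2, -1.4]
width: 0.0134
t 7.90 pos [0.5077 0.3763 0.0819] yaw 70.7 width 0.0136 F [ 0.1 -0.  -2. ]
shift [-758.5  -17.8 -286. ] turn [-0.  -2.3 -0. ] dist 811
```

View pics/x2.png

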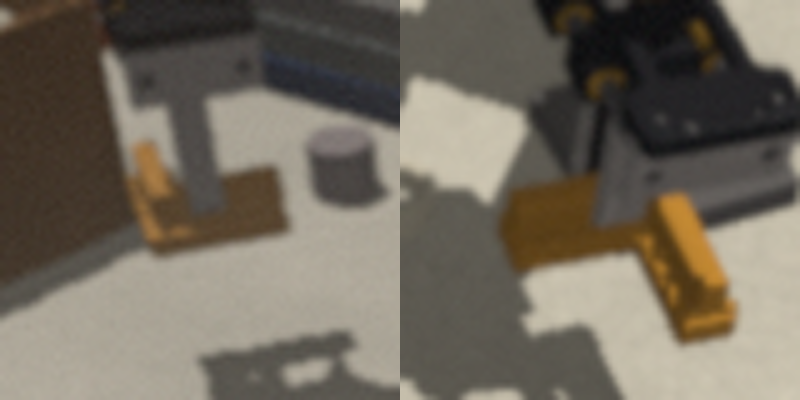

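```bash
python3 -m creep '[[-30,-15,-12,0,0,0,255],[-80,-18,-30,0,-1,0,255],[-135,-18,-51,0,-2,0,255],[-190,-18,-72,0,-2,0,255],[-245,-18,-92,0,-2,0,255]]'; python3 -m creep '[[-55,0,-21,0,0,0,255],[-110,0,-42,0,0,0,255],[-165,0,-63,0,0,0,255],[-220,0,-84,0,0,0,255],[-275,0,-105,0,0,0,255]]';python3 go.py .527 -.4345 .10 73
```

```text
time: 8.52
tool_pos: [0.5125, 0.1129, 0.0983]
ee_rot: [-1.568, 0.001, 1.269]
wrist_force: [0.7, -0.9, -0.8]
width: 0.0138
time: 9.15
tool_pos: [0.5311, -0.1803, 0.0983]
ee_rot: [-1.568, -0.001, 1.269]
wrist_force: [1.6, 0.2, -1.0]
width: 0.0136
t 9.15 pos [ 0.5311 -0.1803  0.0983] yaw 72.7 width 0.0136 F [ 1.6  0.2 -1. ]
shift [-243.9   -2.1  -71.7] turn [-0.2 -0.3  0. ] dist 254
```

```bash
python3 -m creep '[[-55,0,-16,0,0,0,255],[-110,0,-33,0,0,0,255],[-165,0,-50,0,0,0,255],[-210,0,-63,0,0,0,255],[-230,0,-69,0,0,0,255]]'; python3 -m creep '[[0,10,0,0,0,0,255],[0,20,0,0,0,0,255]]'; python3 go.py .527 -.4345 .04 73; python3 side.py pics/x3.png
```

```text
time: 9.78
tool_pos: [0.528, -0.4211, 0.0971]
ee_rot: [-1.567, -0.002, 1.266]
wrist_force: [0.5, 0.4, -1.0]
width: 0.0136
time: 10.02
tool_pos: [0.5293, -0.4173, 0.078]
ee_rot: [-1.568, -0.002, 1.269]
wrist_force: [-0.4, 0.2, -0.7]
width: 0.0138
t 10.03 pos [ 0.5293 -0.4173  0.078 ] yaw 72.7 width 0.0138 F [-0.4  0.2 -0.7]
shift [-17.2  37.9  -3. ] turn [-0.2 -0.3  0.1] dist 42
```

View pics/x3.png

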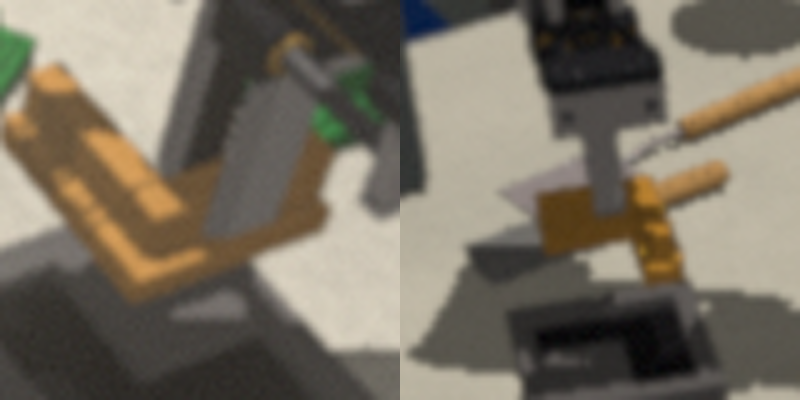

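```bash
python3 -m creep '[[-17,8,-3,0,-0.3,0,255],[-17,30,-3,0,-0.3,0,255],[-17,45,-3,0,-0.3,0,255],[-17,50,-3,0,-0.3,0,255],[-17,50,-3,0,-0.3,0,255]]'; python3 go.py .527 -.4345 -.0095 73;python3 - <<'E'
from h import *
from bench import robot
out=[]
for n in("side","scene"):
    t=robot.snapshot(n);p=proj(t,[.54,-.41,.02])[0];a,b=int(p[0]),int(p[1]);im=t["color"].copy()
    for q in (.018,.008):
        L=np.array([[-48,-48],[48,-48],[48,-6],[-6,-6],[-6,48],[-48,48]])/1000
        P=pts(np.c_[L,np.full(6,q)],.5395,-.4099,np.radians(-17));
        if q==.018: im=cv2.polylines(im,[np.round(proj(t,P)).astype(np.int32)],True,(255,0,255),1)
    c=im[max(b-50,0):b+50,max(a-50,0):a+50];out.append(cv2.resize(c,(400,400),interpolation=cv2.INTER_CUBIC))
cv2.imwrite("pics/x4.png",np.hstack(out))
E
```

```text
time: 10.75
tool_pos: [0.5275, -0.4361, 0.0301]
ee_rot: [-1.57, -0.0, 1.274]
wrist_force: [-0.4, 1.1, -1.2]
width: 0.0133
t 10.75 pos [ 0.5275 -0.4361  0.0301] yaw 73.0 width 0.0133 F [-0.4  1.1 -1.2]
shift [ 1.3 39.6  1. ] turn [-0.  0.  0.] dist 40
```

View pics/x4.png

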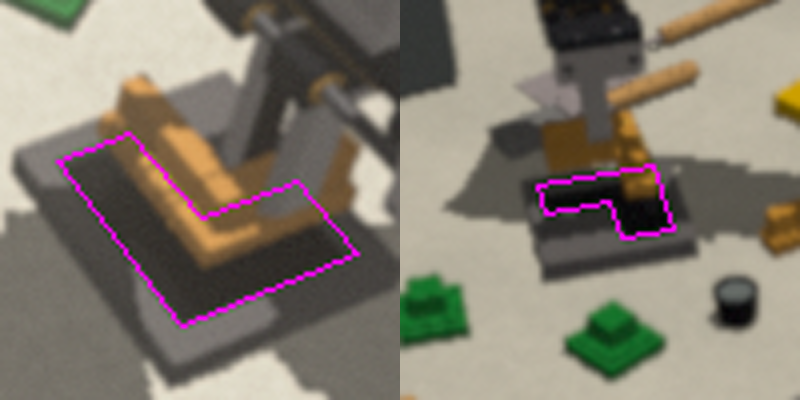

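```bash
python3 -m creep '[[1,10,1,0,0,0,255],[1,20,1,0,0,0,255],[1,28,1,0,0,0,255],[1,33,1,0,0,0,255],[1,35,1,0,0,0,255]]'; python3 -m creep '[[0,2,0,0,0,0,255],[0,4,0,0,0,0,255],[0,5,0,0,0,0,255]]';python3 go.py .527 -.4345 -.0095 73
```

```text
time: 11.48
tool_pos: [0.5267, -0.4347, -0.0054]
ee_rot: [-1.57, -0.0, 1.274]
wrist_force: [-0.0, 0.7, -1.0]
width: 0.0137
time: 11.85
tool_pos: [0.527, -0.435, -0.0096]
ee_rot: [-1.571, 0.0, 1.274]
wrist_force: [-1.3, 0.2, 4.8]
width: 0.0139
t 11.85 pos [ 0.527  -0.435  -0.0096] yaw 73.0 width 0.0139 F [-1.3  0.2  4.8]
shift [ 0.4 -0.1  0.1] turn [ 0. -0. -0.] dist 0
```

```bash
python3 -m creep '[[0,0,0,0,0,0,110],[0,0,0,0,0,0,110],[0,0,0,0,0,0,110],[0,-3,0,0,0,0,110],[0,-20,0,0,0,0,110]]';python3 -m creep '[[0,-60,0,0,0,0,110],[0,-100,0,0,0,0,110],[0,-100,0,0,0,0,110]]'; python3 go.py .394 -.307 .08 91;python3 - <<'E'
from h import *
from bench import robot
out=[];S=[]
for n in("side","scene"):
    t=robot.snapshot(n);S.append(t);p=proj(t,[.54,-.41,.02])[0];a,b=int(p[0]),int(p[1]);im=t["color"].copy()
    c=im[max(b-50,0):b+50,max(a-50,0):a+50];out.append(cv2.resize(c,(400,400),interpolation=cv2.INTER_CUBIC))
cv2.imwrite("pics/x5.png",np.hstack(out))
print(fit(S,"corner",.5395,-.41,.008,[np.radians(-17)],60))
E
```

```text
time: 12.48
tool_pos: [0.526, -0.434, 0.0094]
ee_rot: [-1.568, -0.002, 1.274]
wrist_force: [-0.1, 0.7, -0.7]
width: 0.0533
time: 12.85
tool_pos: [0.5294, -0.4373, 0.1179]
ee_rot: [-1.582, 0.006, 1.274]
wrist_force: [0.6, 0.2, -0.0]
width: 0.0532
t 12.85 pos [ 0.5294 -0.4373  0.1179] yaw 73.0 width 0.0532 F [ 0.6  0.2 -0. ]
shift [ 85.2  35.6 168. ] turn [  0.6 -18.   -0.4] dist 192
(np.float64(0.5385327230067158), np.float64(-0.41089642004380905), np.float64(-0.2938884598399881), np.float64(0.0762923699208865))
```

View pics/x5.png

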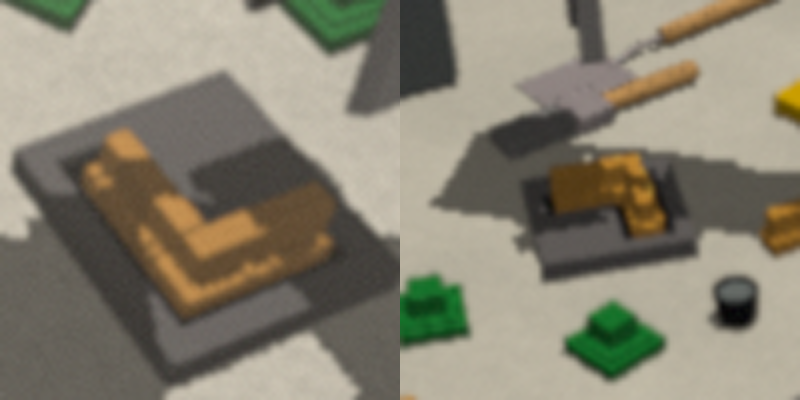

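The corner sits in its recess, within 2 mm of centre by fit. Next is the strip.

```bash
python3 -m creep '[[20,5,40,0,-8,0,110],[40,10,84,0,-16,0,110],[60,20,126,0,-18,0,110],[80,30,160,0,-18,0,110],[85,36,168,0,-18,0,110]]';python3 -m creep '[[0,0,0,0,0,0,110],[0,0,0,0,0,0,110]]'; python3 wf.py strip .394 -.307 0.8 0 pics/w5.png; python3 go.py .394 -.307 -.018 91
```

```text
time: 13.58
tool_pos: [0.3887, -0.3019, 0.0717]
ee_rot: [-1.567, -0.004, 1.588]
wrist_force: [0.0, -0.7, -0.2]
width: 0.0534
time: 13.82
tool_pos: [0.392, -0.3054, 0.0743]
ee_rot: [-1.571, 0.0, 1.588]
wrist_force: [0.2, 0.1, 0.1]
width: 0.0535
t 13.825 fit 0.3948 -0.3064 yaw -0.3 cost 0.043
t 13.88 pos [ 0.392  -0.3055  0.0745] yaw 91.0 width 0.0536 F [-0.7 -0.1 -0.2]
shift [-1.4 92.5 -1.9] turn [ 0. -0. -0.] dist 93
```

View pics/w5.png

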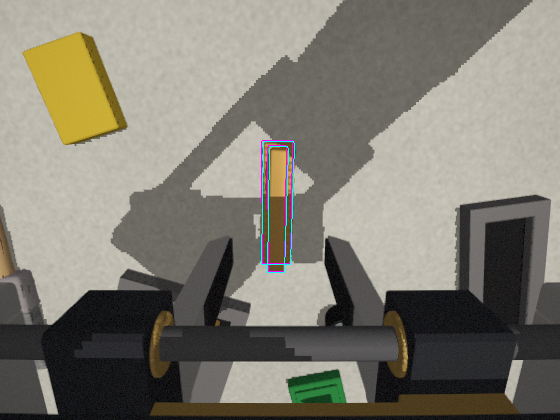

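```bash
python3 -m creep '[[-1,40,-2,0,0.6,0,110],[-1,70,-2,0,0.6,0,110],[-1,85,-2,0,0.6,0,110],[-1,91,-2,0,0.6,0,110],[-1,91,-2,0,0.6,0,110]]';python3 -m creep '[[0,0,0,0,0,0,110],[0,0,0,0,0,0,180]]'; python3 go.py .3945 -.3066 -.0176 90.2
```

```text
time: 14.5
tool_pos: [0.3937, -0.306, -0.0162]
ee_rot: [-1.571, 0.001, 1.578]
wrist_force: [0.3, -1.2, 0.2]
width: 0.0531
time: 14.75
tool_pos: [0.3938, -0.306, -0.0156]
ee_rot: [-1.572, 0.001, 1.578]
wrist_force: [-0.3, -0.2, -0.3]
width: 0.0463
t 14.75 pos [ 0.3938 -0.306  -0.0156] yaw 90.4 width 0.0463 F [-0.3 -0.2 -0.3]
shift [-0.6  2.  -0.7] turn [ 0.1  0.2 -0.1] dist 2
```

```bash
python3 -m creep '[[0,1.5,0,0,0,0,220],[0,1.5,0,0,0,0,255],[0,1.5,0,0,0,0,255],[0,1.5,0,0,0,0,255],[0,1.5,0,0,0,0,255]]';python3 -m creep '[[0,0,0,0,0,0,255],[0,0,0,0,0,0,255]]';python3 -m creep '[[0,-10,0,0,0,0,255],[0,-40,0,0,0,0,255],[0,-80,0,0,0,0,255],[0,-100,0,0,0,0,255],[0,-100,0,0,0,0,255]]'; python3 go.py .4635 -.095 .09 99.6
```

```text
time: 15.38
tool_pos: [0.3931, -0.3055, -0.0182]
ee_rot: [-1.571, 0.0, 1.578]
wrist_force: [-0.4, 0.2, -0.2]
width: 0.0138
time: 15.62
tool_pos: [0.3932, -0.3055, -0.0182]
ee_rot: [-1.571, 0.0, 1.578]
wrist_force: [-0.2, -0.1, 0.1]
width: 0.0138
time: 16.25
tool_pos: [0.3943, -0.3065, 0.0842]
ee_rot: [-1.574, 0.003, 1.578]
wrist_force: [-0.3, 0.4, -2.1]
width: 0.0138
t 16.25 pos [ 0.3943 -0.3065  0.0842] yaw 90.4 width 0.0138 F [-0.3  0.4 -2.1]
shift [211.   -6.2 -70.7] turn [ 0.2 -9.2 -0.2] dist 223
```

```bash
python3 -m creep '[[40,-6,-14,0,-3,0,255],[90,-6,-30,0,-6,0,255],[140,-6,-46,0,-9,0,255],[190,-6,-63,0,-9,0,255],[211,0,-69,0,-9,0,255]]';python3 -m creep '[[0,10,0,0,0,0,255],[0,20,0,0,0,0,255],[0,20,0,0,0,0,255]]'; python3 go.py .462 -.095 -.01 99.6
cat > cr.py <<'E'
# cr.py out cx cy yaw hx hy : crop with recess outline at z=.018
import sys
from h import *
from bench import robot
x,y,w,hx,hy=map(float,sys.argv[2:7]);out=[]
for n in("side","scene"):
    t=robot.snapshot(n);p=proj(t,[x,y,.02])[0];a,b=int(p[0]),int(p[1]);im=t["color"].copy()
    P=pts(np.array([[-hx,-hy,18],[hx,-hy,18],[hx,hy,18],[-hx,hy,18]])/1000,x,y,np.radians(w))
    if hx>0: cv2.polylines(im,[np.round(proj(t,P)).astype(np.int32)],True,(255,0,255),1)
    out.append(cv2.resize(im[max(b-50,0):b+50,max(a-50,0):a+50],(400,400),interpolation=cv2.INTER_CUBIC))
cv2.imwrite(sys.argv[1],np.hstack(out))
E
python3 cr.py pics/x6.png .4635 -.095 9.6 63 21
```

```text
time: 16.88
tool_pos: [0.4605, -0.0911, 0.0806]
ee_rot: [-1.57, -0.001, 1.738]
wrist_force: [-0.2, -0.4, -0.8]
width: 0.0138
time: 17.25
tool_pos: [0.4592, -0.0946, 0.06]
ee_rot: [-1.568, -0.001, 1.733]
wrist_force: [-1.3, -0.7, -1.1]
width: 0.0135
t 17.25 pos [ 0.4592 -0.0946  0.06  ] yaw 99.3 width 0.0135 F [-1.3 -0.7 -1.1]
shift [-1.  70.  -2.9] turn [-0.2 -0.3  0.1] dist 70
```

View pics/x6.png

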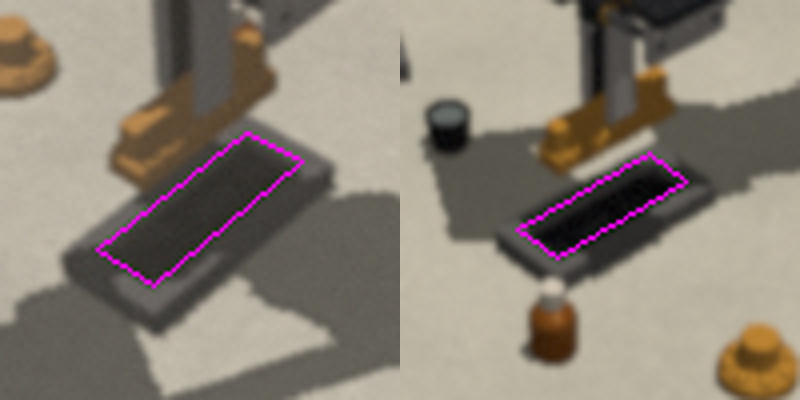

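```bash
python3 -m creep '[[-1,15,-3,0,0,0,255],[-1,35,-3,0,0,0,255],[-1,52,-3,0,0,0,255],[-1,60,-3,0,0,0,255],[-1,60,-3,0,0,0,255]]'; python3 go.py .462 -.095 -.01 99.6
```

```text
time: 17.98
tool_pos: [0.4633, -0.0943, 0.001]
ee_rot: [-1.569, -0.001, 1.735]
wrist_force: [0.1, 1.0, -1.7]
width: 0.0137
t 17.98 pos [ 0.4633 -0.0943  0.001 ] yaw 99.4 width 0.0137 F [ 0.1  1.  -1.7]
shift [-0.5 11.   1.4] turn [-0.1 -0.2  0. ] dist 11
```

```bash
python3 -m creep '[[0,5,1,0,0,0,255],[0,8,1,0,0,0,255],[0,10,1,0,0,0,255],[0,11,1,0,0,0,255],[0,11,1,0,0,0,255]]'; python3 go.py .462 -.095 -.01 99.6
```

```text
time: 18.6
tool_pos: [0.4629, -0.0946, -0.0092]
ee_rot: [-1.571, -0.0, 1.735]
wrist_force: [-0.5, -0.7, -1.8]
width: 0.0137
t 18.60 pos [ 0.4629 -0.0946 -0.0092] yaw 99.4 width 0.0137 F [-0.5 -0.7 -1.8]
shift [-0.2  0.8  0.9] turn [ 0.  -0.2  0. ] dist 1
```

```bash
python3 -m creep '[[0,1,0,0,0,0,255],[0,1.5,0,0,0,0,255]]'; python3 -m creep '[[0,0,0,0,0,0,110],[0,0,0,0,0,0,110],[0,0,0,0,0,0,110],[0,-3,0,0,0,0,110],[0,-20,0,0,0,0,110]]';python3 -m creep '[[0,-60,0,0,0,0,90],[0,-90,0,0,0,0,90],[0,-90,0,0,0,0,90]]'; python3 cr.py pics/x7.png .4635 -.095 9.6 63 21; python3 go.py .460 .0935 .08 115
```

```text
time: 18.85
tool_pos: [0.463, -0.0947, -0.0102]
ee_rot: [-1.571, 0.0, 1.735]
wrist_force: [-0.8, 0.0, 2.6]
width: 0.0137
time: 19.48
tool_pos: [0.4617, -0.0942, 0.0089]
ee_rot: [-1.568, -0.001, 1.735]
wrist_force: [-0.1, 0.6, 1.0]
width: 0.0531
time: 19.85
tool_pos: [0.4655, -0.0955, 0.1038]
ee_rot: [-1.578, 0.004, 1.735]
wrist_force: [0.1, 0.9, -0.7]
width: 0.0609
t 19.95 pos [ 0.4627 -0.0946  0.0994] yaw 99.4 width 0.0607 F [ 0.6 -0.  -0.8]
shift [186.   19.4 -28. ] turn [  0.  -15.6  -0. ] dist 189
```

View pics/x7.png

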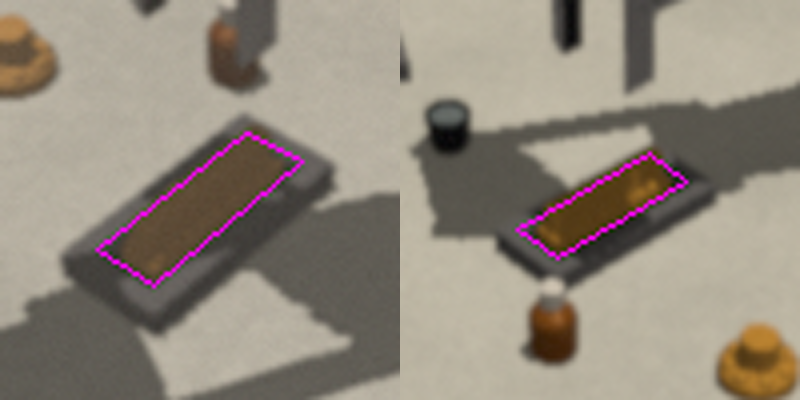

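```bash
python3 -m creep '[[50,5,0,0,0,0,80],[100,10,0,0,0,0,80],[150,14,0,0,0,0,80],[180,16,0,0,0,0,80],[186,16,0,0,0,0,80]]'; python3 -m creep '[[0,0,0,0,0,0,80],[0,0,0,0,0,0,80]]'; python3 wf.py rosette .4605 .094 0 0 pics/w6.png; python3 go.py .4605 .094 -.018 99.4
```

```text
time: 20.58
tool_pos: [0.4305, 0.0901, 0.0812]
ee_rot: [-1.567, -0.0, 1.738]
wrist_force: [-0.7, -0.1, 0.1]
width: 0.0642
time: 20.82
tool_pos: [0.4325, 0.0878, 0.0829]
ee_rot: [-1.57, 0.0, 1.733]
wrist_force: [-0.4, -0.4, -0.5]
width: 0.0645
t 20.825 fit 0.4622 0.0951 yaw -0.7 cost 0.062
t 20.88 pos [0.4326 0.0878 0.0831] yaw 99.3 width 0.0646 F [0.4 0.4 0.2]
shift [  1.6 101.1 -28.6] turn [-0.  -0.1 -0. ] dist 105
```

View pics/w6.png

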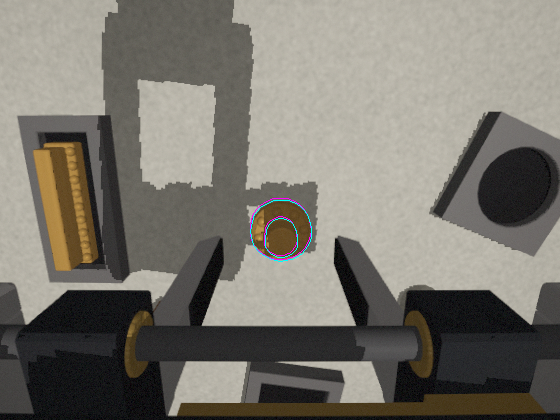

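```bash
python3 -m creep '[[2,10,-30,0,0,0,80],[2,40,-30,0,0,0,80],[2,70,-30,0,0,0,80],[2,90,-30,0,0,0,80],[2,99,-30,0,0,0,80]]'; python3 -m creep '[[0,0,0,0,0,0,80],[0,0,0,0,0,0,80]]';python3 go.py .4618 .095 -.018 99.4
```

```text
time: 21.5
tool_pos: [0.461, 0.0948, -0.017]
ee_rot: [-1.569, -0.0, 1.733]
wrist_force: [0.6, 0.0, -0.3]
width: 0.0642
time: 21.75
tool_pos: [0.4628, 0.0956, -0.0146]
ee_rot: [-1.573, 0.0, 1.734]
wrist_force: [0.8, -0.5, 0.0]
width: 0.0646
t 21.75 pos [ 0.4628  0.0956 -0.0146] yaw 99.4 width 0.0646 F [ 0.8 -0.5  0. ]
shift [-0.4  3.4  1. ] turn [ 0.1 -0.  -0. ] dist 4
```

```bash
python3 -m creep '[[0,2,1,0,0,0,150],[0,2,1,0,0,0,220],[0,2,1,0,0,0,255],[0,2,1,0,0,0,255],[0,2,1,0,0,0,255]]';python3 -m creep '[[0,0,0,0,0,0,255],[0,0,0,0,0,0,255]]'; python3 go.py .4618 .095 -.018 99.4
```

```text
time: 22.38
tool_pos: [0.4608, 0.0956, -0.0176]
ee_rot: [-1.571, -0.0, 1.735]
wrist_force: [-0.3, -0.5, -0.1]
width: 0.0276
time: 22.62
tool_pos: [0.4608, 0.0956, -0.0176]
ee_rot: [-1.571, -0.0, 1.735]
wrist_force: [0.4, -0.2, 2.0]
width: 0.0277
t 22.62 pos [ 0.4608  0.0956 -0.0176] yaw 99.4 width 0.0277 F [ 0.4 -0.2  2. ]
shift [-0.8  0.4 -0.9] turn [ 0. -0.  0.] dist 1
```

```bash
python3 -m creep '[[0,-10,0,0,0,0,255],[0,-40,0,0,0,0,255],[0,-80,0,0,0,0,255],[0,-100,0,0,0,0,255],[0,-100,0,0,0,0,255]]'; python3 go.py .3832 .2915 .08 99.4
```

```text
time: 23.25
tool_pos: [0.4624, 0.0957, 0.0847]
ee_rot: [-1.576, 0.0, 1.735]
wrist_force: [-0.8, -0.5, -1.3]
width: 0.0274
t 23.25 pos [0.4624 0.0957 0.0847] yaw 99.4 width 0.0274 F [-0.8 -0.5 -1.3]
shift [206.1   4.4  46.2] turn [ 0.3 -0.  -0. ] dist 211
```

```bash
python3 -m creep '[[40,0,9,0,0,0,255],[90,0,20,0,0,0,255],[140,0,31,0,0,0,255],[190,0,43,0,0,0,255],[206,8,46,0,0,0,255]]'; python3 -m creep '[[0,15,0,0,0,0,255],[0,20,0,0,0,0,255],[0,20,0,0,0,0,255]]'; python3 go.py .3832 .2915 -.0095 99.4;python3 cr.py pics/x8.png .384 .2915 75.9 36 36
```

```text
time: 23.88
tool_pos: [0.3802, 0.2931, 0.0733]
ee_rot: [-1.57, -0.0, 1.738]
wrist_force: [0.9, 0.6, 0.4]
width: 0.0275
time: 24.25
tool_pos: [0.3817, 0.2897, 0.0531]
ee_rot: [-1.569, 0.001, 1.733]
wrist_force: [0.4, -0.2, -0.8]
width: 0.0274
t 24.25 pos [0.3817 0.2897 0.0531] yaw 99.3 width 0.0274 F [ 0.4 -0.2 -0.8]
shift [ 1.6 62.6 -1.9] turn [-0.1 -0.1 -0.1] dist 63
```

View pics/x8.png

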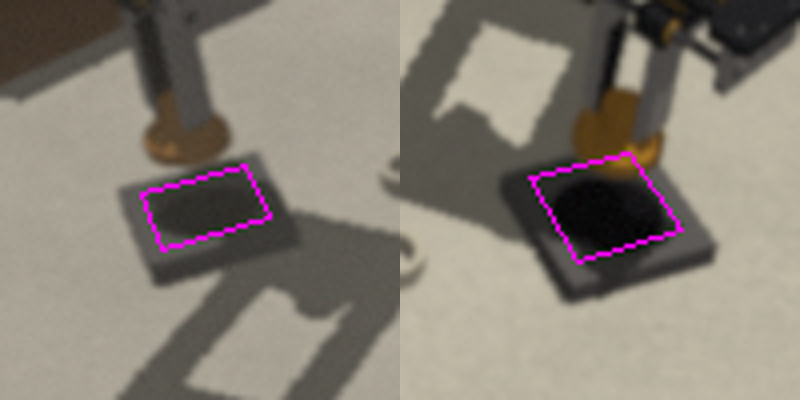

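```bash
python3 -m creep '[[1,15,-2,0,0,0,255],[1,35,-2,0,0,0,255],[1,48,-2,0,0,0,255],[1,55,-2,0,0,0,255],[1,57,-2,0,0,0,255]]'; python3 -m creep '[[0,0,0,0,0,0,255],[0,2,0,0,0,0,255],[0,3,0,0,0,0,255]]';python3 go.py .3832 .2915 -.0096 99.4
```

```text
time: 24.98
tool_pos: [0.3834, 0.2925, -0.0031]
ee_rot: [-1.57, 0.0, 1.735]
wrist_force: [0.3, -0.6, 0.5]
width: 0.0274
time: 25.35
tool_pos: [0.3838, 0.2928, -0.0054]
ee_rot: [-1.572, -0.0, 1.735]
wrist_force: [0.0, -0.7, -0.6]
width: 0.0271
t 25.35 pos [ 0.3838  0.2928 -0.0054] yaw 99.4 width 0.0271 F [ 0.  -0.7 -0.6]
shift [-1.2  4.2  0.8] turn [0. 0. 0.] dist 4
```

```bash
python3 -m creep '[[-1,2,0,0,0,0,255],[-1,3.5,0,0,0,0,255],[-1,4,0,0,0,0,255],[-1,4.5,0,0,0,0,255]]';python3 go.py .3832 .2915 -.0096 99.4
```

```text
time: 25.85
tool_pos: [0.3836, 0.2916, -0.0096]
ee_rot: [-1.571, 0.0, 1.735]
wrist_force: [-3.3, -1.6, 5.7]
width: 0.0271
t 25.85 pos [ 0.3836  0.2916 -0.0096] yaw 99.4 width 0.0271 F [-3.3 -1.6  5.7]
shift [ 0.  -0.   0.4] turn [-0. -0. -0.] dist 0
```

```bash
python3 -m creep '[[0,0,0,0,0,0,90],[0,0,0,0,0,0,90],[0,0,0,0,0,0,90],[0,-3,0,0,0,0,90],[0,-20,0,0,0,0,90]]';python3 -m creep '[[0,-60,0,0,0,0,90],[0,-100,0,0,0,0,90],[0,-100,0,0,0,0,90]]'; python3 cr.py pics/x9.png .384 .2915 75.9 0 0; python3 go.py .663 -.150 .10 83.7
```

```text
time: 26.48
tool_pos: [0.3827, 0.2911, 0.0094]
ee_rot: [-1.568, 0.001, 1.735]
wrist_force: [0.6, -0.3, 0.4]
width: 0.0608
time: 26.85
tool_pos: [0.3866, 0.2934, 0.1156]
ee_rot: [-1.581, -0.004, 1.735]
wrist_force: [-0.3, 0.8, -0.1]
width: 0.0607
t 26.95 pos [0.3839 0.2918 0.1106] yaw 99.4 width 0.0608 F [-0.1  1.3 -1.1]
shift [-481.4   10.6 -203.2] turn [ 0.1 15.7  0. ] dist 523
```

View pics/x9.png

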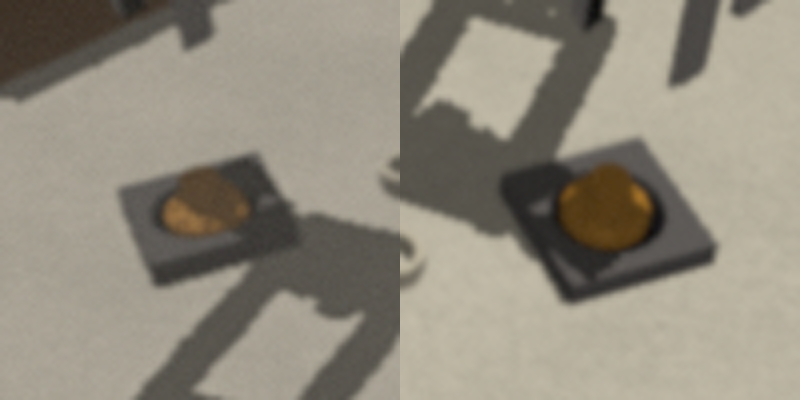

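```bash
python3 -m creep '[[-40,0,-17,0,4,0,80],[-95,0,-40,0,8,0,80],[-150,0,-63,0,12,0,80],[-205,0,-86,0,16,0,80],[-260,0,-109,0,16,0,80]]'; python3 go.py .663 -.150 .10 83.7
```

```text
time: 27.58
tool_pos: [0.533, 0.0512, 0.1076]
ee_rot: [-1.567, 0.0, 1.455]
wrist_force: [0.9, 0.5, -0.0]
width: 0.0647
t 27.57 pos [0.533  0.0512 0.1076] yaw 83.4 width 0.0647 F [ 0.9  0.5 -0. ]
shift [-184.9    7.  -152.4] turn [-0.2 -0.3 -0. ] dist 240
```

```bash
python3 -m creep '[[-40,0,-33,0,0,0,80],[-85,0,-70,0,0,0,80],[-130,10,-107,0,0,0,80],[-165,15,-135,0,0,0,80],[-175,20,-145,0,0,0,80]]'; python3 -m creep '[[0,0,0,0,0,0,80],[0,0,0,0,0,0,80],[0,0,0,0,0,0,80]]';python3 wf.py block .6631 -.1499 -6.3 0 pics/w7.png; python3 go.py .6631 -.1499 -.018 83.7
```

```text
time: 28.2
tool_pos: [0.6567, -0.1396, 0.0863]
ee_rot: [-1.566, -0.001, 1.453]
wrist_force: [-0.1, 0.1, -0.5]
width: 0.0643
time: 28.58
tool_pos: [0.6574, -0.136, 0.0907]
ee_rot: [-1.572, -0.0, 1.457]
wrist_force: [0.1, -0.4, 0.4]
width: 0.0645
t 28.575 fit 0.6651 -0.1496 yaw -5.6 cost 0.034
t 28.62 pos [ 0.6575 -0.1362  0.0908] yaw 83.5 width 0.0643 F [ 0.1 -0.4 -0.4]
shift [-13.  108.8  -7. ] turn [ 0.1 -0.2  0. ] dist 110
```

View pics/w7.png

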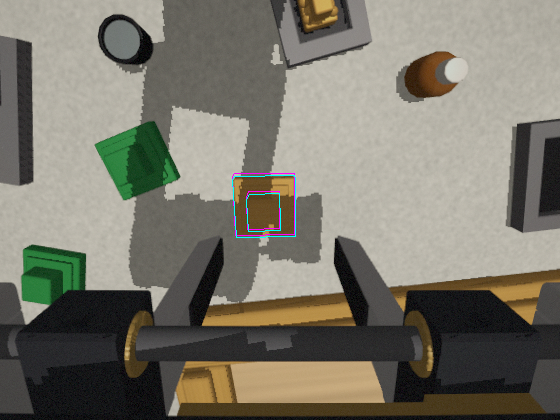

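```bash
python3 -m creep '[[-12.7,10,-8,0,-0.5,0,80],[-12.7,40,-8,0,-0.5,0,80],[-12.7,70,-8,0,-0.5,0,80],[-12.7,95,-8,0,-0.5,0,80],[-12.7,106,-8,0,-0.5,0,80]]'; python3 -m creep '[[0,0,0,0,0,0,80],[0,0,0,0,0,0,80]]';python3 go.py .6642 -.1497 -.018 84
```

```text
time: 29.25
tool_pos: [0.6626, -0.1513, -0.0191]
ee_rot: [-1.567, -0.001, 1.464]
wrist_force: [-0.5, -0.3, 0.3]
width: 0.0645
time: 29.5
tool_pos: [0.6651, -0.1516, -0.0148]
ee_rot: [-1.573, 0.0, 1.464]
wrist_force: [0.3, -0.5, -0.2]
width: 0.0645
t 29.50 pos [ 0.6651 -0.1516 -0.0148] yaw 83.9 width 0.0645 F [ 0.3 -0.5 -0.2]
shift [1.8 3.2 1.1] turn [ 0.1 -0.1 -0. ] dist 4
```

```bash
python3 -m creep '[[2,1.5,0,0,0,0,80],[2,2,0,0,0,0,150],[2,2,0,0,0,0,255],[2,2,0,0,0,0,255],[2,2,0,0,0,0,255]]';python3 -m creep '[[0,0,0,0,0,0,255],[0,0,0,0,0,0,255]]'; python3 go.py .6642 -.1497 -.018 84
```

```text
time: 30.12
tool_pos: [0.6643, -0.1492, -0.0182]
ee_rot: [-1.571, 0.0, 1.464]
wrist_force: [0.5, 0.1, 1.1]
width: 0.0282
time: 30.38
tool_pos: [0.6643, -0.1492, -0.0182]
ee_rot: [-1.571, 0.0, 1.464]
wrist_force: [-0.5, -0.1, -0.4]
width: 0.0275
t 30.38 pos [ 0.6643 -0.1492 -0.0182] yaw 83.9 width 0.0275 F [-0.5 -0.1 -0.4]
shift [-0.5 -0.2  0. ] turn [ 0.  -0.1 -0. ] dist 1
```

```bash
python3 -m creep '[[0,-10,0,0,0,0,255],[0,-40,0,0,0,0,255],[0,-80,0,0,0,0,255],[0,-100,0,0,0,0,255],[0,-100,0,0,0,0,255]]'; python3 go.py .6644 .1368 .08 91
```

```text
time: 31.0
tool_pos: [0.6656, -0.1495, 0.0842]
ee_rot: [-1.575, 0.001, 1.464]
wrist_force: [1.0, 0.4, -1.7]
width: 0.0278
t 31.00 pos [ 0.6656 -0.1495  0.0842] yaw 83.9 width 0.0278 F [ 1.   0.4 -1.7]
shift [284.6   3.9  31.7] turn [ 0.3 -7.1 -0.1] dist 286
```

```bash
python3 -m creep '[[40,0,4,0,-2,0,255],[95,0,10,0,-4,0,255],[150,0,17,0,-6,0,255],[205,0,23,0,-7,0,255],[255,0,28,0,-7,0,255]]'; python3 -m creep '[[20,8,2,0,0,0,255],[29,18,3,0,0,0,255],[29,22,3,0,0,0,255],[29,22,3,0,0,0,255]]'; python3 go.py .6644 .1368 -.01 91;python3 cr.py pics/x10.png .6646 .1365 1.2 36 36
```

```text
time: 31.62
tool_pos: [0.6618, 0.1093, 0.0789]
ee_rot: [-1.566, 0.0, 1.587]
wrist_force: [1.2, 0.1, -1.2]
width: 0.0278
time: 32.12
tool_pos: [0.6597, 0.1345, 0.0587]
ee_rot: [-1.569, 0.001, 1.584]
wrist_force: [0.2, -0.2, -0.6]
width: 0.0278
t 32.12 pos [0.6597 0.1345 0.0587] yaw 90.8 width 0.0278 F [ 0.2 -0.2 -0.6]
shift [ 2.3 68.6 -4.8] turn [-0.1 -0.2 -0. ] dist 69
```

View pics/x10.png

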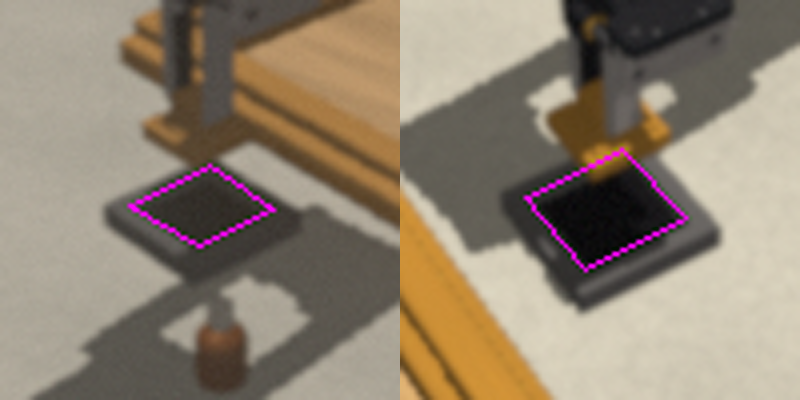

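```bash
python3 -m creep '[[2,15,-4,0,0,0,255],[2,35,-4,0,0,0,255],[2,50,-4,0,0,0,255],[2,58,-4,0,0,0,255],[2,60,-4,0,0,0,255]]'; python3 -m creep '[[0,0,0,0,0,0,255],[0,2,0,0,0,0,255],[0,3,0,0,0,0,255]]';python3 go.py .6644 .1368 -.0102 91
```

```text
time: 32.85
tool_pos: [0.6634, 0.1384, -0.0014]
ee_rot: [-1.569, 0.0, 1.587]
wrist_force: [-0.9, -0.3, -2.5]
width: 0.0277
time: 33.22
tool_pos: [0.6644, 0.1385, -0.0026]
ee_rot: [-1.572, -0.0, 1.586]
wrist_force: [0.2, -0.0, -2.3]
width: 0.0278
t 33.23 pos [ 0.6644  0.1385 -0.0026] yaw 90.9 width 0.0278 F [ 0.2 -0.  -2.3]
shift [-1.7  7.6  0.1] turn [ 0.1 -0.1  0. ] dist 8
```

```bash
python3 -m creep '[[-1.5,3,0,0,0,0,255],[-1.5,5,0,0,0,0,255],[-1.5,6,0,0,0,0,255],[-1.5,6.5,0,0,0,0,255],[-1.5,6.5,0,0,0,0,255]]';python3 go.py .6644 .1368 -.0102 91
```

```text
time: 33.85
tool_pos: [0.6641, 0.1369, -0.0097]
ee_rot: [-1.571, -0.0, 1.586]
wrist_force: [-0.5, 0.7, -1.6]
width: 0.0275
t 33.85 pos [ 0.6641  0.1369 -0.0097] yaw 90.9 width 0.0275 F [-0.5  0.7 -1.6]
shift [-0.2  0.5 -0.3] turn [ 0.  -0.1  0. ] dist 1
```

```bash
python3 -m creep '[[0,1,0,0,0,0,255],[0,1,0,0,0,0,255],[0,1,0,0,0,0,255]]';python3 go.py .6644 .1368 -.0102 91
```

```text
time: 34.22
tool_pos: [0.6644, 0.137, -0.0102]
ee_rot: [-1.572, -0.0, 1.586]
wrist_force: [-0.6, -0.3, 0.8]
width: 0.0277
t 34.23 pos [ 0.6644  0.137  -0.0102] yaw 90.9 width 0.0277 F [-0.6 -0.3  0.8]
shift [-0.2  0.  -0. ] turn [ 0.  -0.1  0. ] dist 0
```

Floor contact. I'll release, retreat and check all four.

```bash
python3 -m creep '[[0,0.5,0,0,0,0,255],[0,0.5,0,0,0,0,90],[0,0.5,0,0,0,0,90],[0,0.5,0,0,0,0,90],[0,-2,0,0,0,0,90]]';python3 -m creep '[[0,-20,0,0,0,0,90],[0,-60,0,0,0,0,90],[0,-120,0,0,0,0,90],[0,-160,0,0,0,0,90],[0,-160,0,0,0,0,90]]'; python3 -m creep '[[0,0,60,0,0,0,90],[0,0,120,0,0,0,90],[0,0,180,0,0,0,90],[0,0,200,0,0,0,90],[0,0,200,0,0,0,90]]'
python3 - <<'E'
from h import *
from bench import robot
S=[robot.snapshot(n) for n in("scene","side")]
for i,s in enumerate(S): cv2.imwrite(f"pics/end{i}.png",s["color"])
C=dict(rosette=(.3838,.2912,0),block=(.6646,.1365,1.2),strip=(.4635,-.095,9.6),corner=(.5395,-.41,-17))
for n,(x,y,w) in C.items():
    for z in(.008,.02):
        r=fit(S,n,x,y,z,[np.radians(w)],pad=45 if n in("rosette","block") else 62);print(n,z,np.round((r[0]-x,r[1]-y),4),round(np.degrees(r[2]),1),round(r[3],3))
for n in("bottle","loupe"):print(n,[np.round(q["point"],3) for c in("scene","side") for q in robot.landmark_of(n,c)[:2]])
print(robot.get_obs()["time"],robot.get_obs()["tool_pos"])
E
```

```text
time: 34.85
tool_pos: [0.6638, 0.1369, -0.0091]
ee_rot: [-1.57, -0.0, 1.586]
wrist_force: [-0.7, -0.1, 1.1]
width: 0.0604
time: 35.48
tool_pos: [0.6671, 0.1373, 0.1592]
ee_rot: [-1.584, -0.001, 1.587]
wrist_force: [-0.1, -0.3, -0.9]
width: 0.0611
time: 36.1
tool_pos: [0.4627, 0.1338, 0.1509]
ee_rot: [-1.571, -0.0, 1.587]
wrist_force: [0.2, -1.0, 0.3]
width: 0.0609
rosette 0.008 [0.0003 0.0014] 5.6 0.099
rosette 0.02 [0.008  0.0076] 3.0 0.297
block 0.008 [-0.0011  0.0007] 0.4 0.079
block 0.02 [0.0026 0.0092] -0.8 0.299
strip 0.008 [0.0002 0.0008] 9.0 0.055
strip 0.02 [-0.0048 -0.0069] 11.3 0.319
corner 0.008 [-0.0003 -0.0005] -16.7 0.084
corner 0.02 [-0.0065 -0.0039] -15.9 0.288
bottle [array([ 0.56 , -0.   ,  0.004]), array([0.568, 0.004, 0.004])]
loupe [array([ 0.515, -0.241, -0.001])]
36.4 [0.46490547 0.13366743 0.15082415]
```

View pics/end0.png

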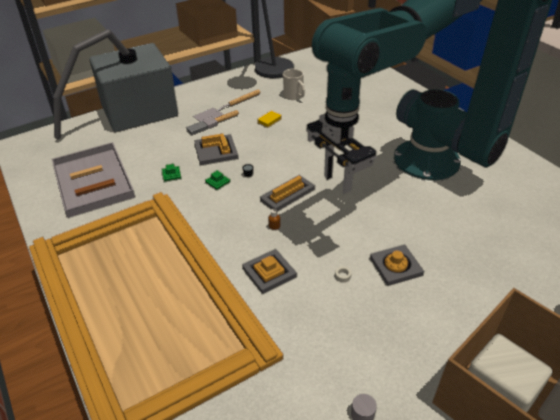

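View pics/end1.png

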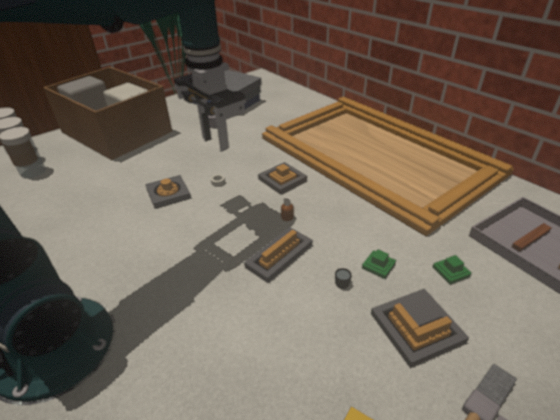

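Both views show all four ornaments seated in their cradles, with the bottle at (274,220) and the loupe at (248,170) where they were. The arm is clear and holding still, so I'll hand in.

```bash
python3 -m creep '[[0,0,0,0,0,0,90],[0,0,0,0,0,0,90]]'; python3 -c "
from bench import robot
print(robot.close_job())"
```

```text
time: 36.65
tool_pos: [0.4644, 0.1338, 0.1511]
ee_rot: [-1.57, -0.0, 1.586]
wrist_force: [0.5, 0.3, 0.4]
width: 0.0608
the job is handed in; nothing more can be done
None
```

All four ornaments are in their own cradles, and I handed the job in at about 37 s of the 96 s allowed. I gripped each by its ridge or boss and lowered it to the recess floor before letting go. The two green look-alikes were left alone.

**Final checks:** silhouette fits in both fixed cameras put each ornament within about 1.5 mm of its cradle's centre. They match floor height clearly better than 12 mm higher: the mismatch was 0.06–0.10 against about 0.3. The bottle and loupe show no measurable shift and still stand upright.

**What disagreed:** the first close on the corner piece shut on nothing. The pictures showed the real fingertips about 37 mm above the reported TCP, contrary to the description. I lowered the grasp height by that much for every pick, and after that all four grips closed on the expected width. The missed close did not move the corner piece.

**Weaker evidence:** the floor-contact force was clear for the corner, strip and rosette. It was faint for the block, so its seating rests mainly on the matching height and the pictures.

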